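# Lay out a blue glaze line blend in the sample tray

## Robot

A 6-joint arm with a two-finger parallel gripper is mounted at the origin on the work surface. World frame = base frame: x ahead of the robot, y to its left, z up, the work surface at z = 0. Lengths are in m, angles in rad, forces in N, time in s.
With the tool pointing down it reaches from about 0.425 to 0.95 m from the base axis. Payload 3.5 kg.
Tool frame: the origin (TCP) lies at the very end of the fingers, on their centre line; the grasp point (between the pads) lies 19 mm behind it; z points along the fingers, y is the line along which they close (so a half turn about z gives the same grasp; the last joint's range is limited). The gripper opens to 85 mm and grips with 20 to 120 N. Pads are 22 mm wide; open, the fingers measure 114 mm over their backs; the gripper's body (76 mm by 85 mm) begins 54 mm behind the grasp point. The pads swing forward as they close: fully open they stand 13 mm farther back than shut.
Start: joints at [0.971, 0.286, 1.577, -0, 1.279, -0.15], TCP at [0.293, 0.608, 0.231] pointing down, gripper open.
Joint ranges: [-2.77, 2.77], [-0.9, 2.22], [0.21, 2.48], [-1.53, 4.67], [0.24, 2.81], [-2.84, 2.84]. Speed limits (rad/s): [2.79, 2.79, 3.14, 3.14, 3.14, 3.14].

## Interface

Orientations are given as a 3x3 rotation matrix whose columns are the frame's x, y, z axes.
In Python, from station import status, optics, order gives the robot as it stands.
- The arm moves only by the tool drive_tool, never from a script. Its argument "rows" is a list that holds one entry, the list of rows, each a list of 7 numbers: the shift along the tool's x, y, z in cm, then the turn, a rotation vector about the tool's x, y, z in degrees, then the gripper's target within -1 to 1 (fully open at 1, half-way at 0, shut at -1). In form: [[[tx, ty, tz, rx, ry, rz, fingers], ...]]. A call has 1 to 20 rows; each row is the pose to reach, as a shift and turn from the pose commanded when the call began, along the tool's axes at that moment; what a row does not reach only later rows make up. A row lasts 1/10 s, in which the tool goes at most 50 mm and 8.59 degrees, less where a joint would pass 70% of its speed; a pose out of reach is approached as far as the arm can. A call with a gripper value outside its range is refused whole. The fingers move at their own pace and stop on an object; the grip force is fixed at half the most. Time passes only in rows, so rows that repeat a pose let the fingers close. It gives the time, the measured TCP pose, the force, the opening and the grip force at its end, in the units of the state.
- status.get_state(): the state, without advancing time (a new reading comes with each control period).
- optics.grab_frame(name): name is "scene" or "top" or "wrist"; returns a dict with "img" (480x640x3 uint8, red, green, blue), "range_z" (480x640 float32, m along the optical axis (not along the pixel's ray), 0 where there is no reading), "K" (3x3 intrinsics, pixels), "T" (4x4, takes a point from camera to world coordinates); the wrist camera has in their place "hand_eye" (4x4, takes a point from camera to tool coordinates, whose origin is the TCP and whose axes are the flange's). Camera axes: x right, y down, z forward; pixel columns grow to the right and rows downward; lengths in m; the calibration is good to about 2 mm. A picture is of the moment at which its call begins: read the wrist's pose just before it.
- order.sign_off(): hands the job in; it is judged then, once.
The state is a dict: "time": time; "q": joint angles; "qvel": joint speeds; "joint_torque": joint torques, N m; "position": TCP position; "ee_rot": TCP orientation; "wrist_force": force on the tool from outside, world axes, zero at the start; "wrist_torque": the same for the moment, N m; "width": finger opening in m; "finger_force": force on a finger pad.
Only numpy, scipy, OpenCV 4.12 (cv2) and the standard library are available. Lean on these libraries where they do the work, as an engineer would, in place of code of your own. Each camera call takes 0.05 s, during which the arm holds its last target. There are 200 camera calls.

## Task

Lay the four blue-glazed test tiles on buff clay in the sample tray, glaze up, one centred on each felt pad and square with it, from the palest at the tray's white end to the darkest at its dark blue end. One of them is still in the stoning jig: lift its red-handled clamp bar right up and only then slide that tile along the bed out from beneath it before picking it up. Set the tiles down, do not drop them, and leave the green tile, the blue tile on red clay and the grey rubbing stone where they lie.

Things in the scene. Friction and masses are not known exactly. Their poses are not given: they have to be found in the camera images.
- tray: Fixed wooden sample tray, outside 143 x 272 mm, inside 121 (x) x 260 (y), floor 6 mm and lip 12 mm above the bench. Origin at bench level under the middle of the pads. Four grey felt pads 103 x 40 mm, flush with the floor, long side along tray x, centres at x = 0, y = +87 (white-painted end, palest, 1 dot on rail), +29 (2 dots), -29 (3), -87 mm (dark blue end, darkest, 4). Tiles lie along tray x.
- jig: Fixed dark brown board jig; bed x -85..65, y -38..77 mm, its top 18 mm above the bench. Origin at bench level about under the clamped tile's middle, tile along jig x. Tile slides out to -x, where all is free; a back stop 8 mm high stands at x 52..65. The bar crosses the tile along y at x 26..44, 18 mm wide, so the tile's front 70 mm are free. Two hinge cheeks 40 mm high at y 46..72, x 18..53.
- bar (a joint): Jig's clamp bar, rad: 0 = down (start), 1.05 = up at its stop. Hinge axis along jig x through jig (35, 55, 34.5) mm; down, the bar is level at z 34.5 and runs to -y. Red grip sleeve at its free end, 16 wide (x), 14 high, 93 to 129 mm from the axis, beyond the bed's edge. Friction hinge, about 1.5 N at the sleeve, stays where left. Right up: over 0.8; its tip, 140 mm up, then leans over the tile.
- tile_pale: Flat fired glaze test tile, 95 x 32 x 9 mm (x, y, z), 60 g; origin at the centre of its underside, x along its length, z up through the glazed face. Buff clay, very pale blue glaze, one brown dot on the bare end. Lies loose and flat on the bench, on any of six spots in the middle of the bench, its long axis within 30 degrees of world x. Goes to tray y = +87 mm.
- tile_light: Flat fired glaze test tile, 95 x 32 x 9 mm (x, y, z), 60 g; origin at the centre of its underside, x along its length, z up through the glazed face. Buff clay, light blue glaze, two brown dots on the bare end. Lies loose and flat on the bench, on any of six spots in the middle of the bench, its long axis within 30 degrees of world x. Goes to tray y = +29 mm.
- tile_mid: Flat fired glaze test tile, 95 x 32 x 9 mm (x, y, z), 60 g; origin at the centre of its underside, x along its length, z up through the glazed face. Buff clay, strong mid blue glaze, three brown dots on the bare end. At the start it lies on the bed of the jig under the clamp bar, its length along jig x. Goes to tray y = -29 mm.
- tile_dark: Flat fired glaze test tile, 95 x 32 x 9 mm (x, y, z), 60 g; origin at the centre of its underside, x along its length, z up through the glazed face. Buff clay, blue-black glaze, four brown dots on the bare end. Lies loose and flat on the bench, on any of six spots in the middle of the bench, its long axis within 30 degrees of world x. Goes to tray y = -87 mm.
- tile_red_clay: Flat fired glaze test tile, 95 x 32 x 9 mm (x, y, z), 60 g; origin at the centre of its underside, x along its length, z up through the glazed face. Look-alike: mid blue glaze but on brick-red clay (red bare end and edges). Lies loose and flat on the bench, on any of six spots in the middle of the bench, its long axis within 30 degrees of world x. Leave it.
- tile_green: Flat fired glaze test tile, 95 x 32 x 9 mm (x, y, z), 60 g; origin at the centre of its underside, x along its length, z up through the glazed face. Look-alike: buff clay with green glaze. Lies loose and flat on the bench, on any of six spots in the middle of the bench, its long axis within 30 degrees of world x. Leave it.
- stone: Grey two-layer rubbing stone, 80 x 30 x 20 mm, no glaze, 110 g; origin at the centre of its underside, x along its length. Lies loose and flat on the bench, on any of six spots in the middle of the bench, its long axis within 30 degrees of world x. Leave it.
There are look-alikes about, which are no part of the job. Leave any orange or yellow look-alike of the tile_pale alone.

How it is judged:
By the outcome, as a careful person would: the job done as asked, in the order asked, and still so for the second after the job is handed in, with the robot touching nothing.
It also fails if it takes over 115 s, if anything falls off the work surface, if the arm or the gripper's body presses on something with over 40 N, if the wrist force passes 120 N, or if a joint passes its speed limit or range.

## Working session

There is one attempt and no reset: what is moved stays moved. The work goes in short steps, Python scripts to look and compute and a tool call to move; the robot and the scene stay as the last step left them, time stands still between calls to the robot, and variables do not carry over. Pictures are saved under pics/ and viewed, at most 14 in all, crops included, and the job is handed in when it is done.

Besides the shell and the picture viewer there is one more tool, called after "Request:" as name(argument=value, ...) on one line, values as JSON. drive_tool: Moves the arm, as the interface text tells. Its arguments: {"type":"object","properties":{"rows":{"type":"array"}},"required":["rows"]}

```bash
mkdir -p pics; cat > h.py <<'E'
import numpy as np, cv2
from station import status, optics, order
def grab(n):
    s=status.get_state(); f=optics.grab_frame(n)
    if 'T' not in f:
        W=np.eye(4); W[:3,:3]=np.array(s['ee_rot']).reshape(3,3); W[:3,3]=s['position']; f['T']=W@f['hand_eye']
    return f
def cloud(f):
    K=f['K']; z=f['range_z']; v,u=np.mgrid[:480,:640]
    P=np.stack([(u-K[0,2])/K[0,0]*z,(v-K[1,2])/K[1,1]*z,z],-1)
    return P@f['T'][:3,:3].T+f['T'][:3,3]
def save(n,img): cv2.imwrite('pics/'+n+'.png',img[...,::-1])
E
python3 - <<'E'
from h import *
for n in('top','scene'):
    f=grab(n); save(n+'0',f['img']); np.savez('pics/'+n+'0.npz',**f); print(n,f['T'].round(3).tolist(),f['K'].tolist())
s=status.get_state(); print(s)
E
```

```text
top [[0.014, -0.988, 0.152, 0.348], [-1.0, -0.014, 0.0, 0.044], [0.002, -0.152, -0.988, 1.272], [0.0, 0.0, 0.0, 1.0]] [[583.8477204353636, 0.0, 325.448962271388], [0.0, 583.8477204353636, 238.63040547038204], [0.0, 0.0, 1.0]]
scene [[-0.095, 0.82, -0.564, 1.185], [0.995, 0.072, -0.063, 0.104], [-0.011, -0.567, -0.823, 1.001], [0.0, 0.0, 0.0, 1.0]] [[498.8080646374434, 0.0, 314.78337916904604], [0.0, 498.8080646374434, 241.95077898368422], [0.0, 0.0, 1.0]]
{'time': 0.1, 'q': array([ 9.70980364e-01,  2.87088218e-01,  1.57803945e+00,  1.24043493e-05,
        1.27862569e+00, -1.50034175e-01]), 'qvel': array([ 3.27750628e-05, -1.00577690e-03, -3.52895568e-03,  3.40404673e-04,
       -4.14815849e-04,  7.85974159e-04]), 'joint_torque': array([ 1.39201715e-03, -4.07293797e+01, -2.93699902e+01, -1.56163519e-04,
        3.39690028e-03,  3.81899270e-06]), 'position': array([0.29311636, 0.60736673, 0.23007329]), 'ee_rot': array([[-9.00540231e-01,  4.34770952e-01, -1.22949942e-03],
       [ 4.34772562e-01,  9.00538540e-01, -1.77682107e-03],
       [ 3.34701422e-04, -2.13465146e-03, -9.99997666e-01]]), 'wrist_force': array([-0.53631162, -0.33357874, -1.13147595]), 'wrist_torque': array([ 0.03201477,  0.01195902, -0.03205204]), 'finger_force': 0.0, 'width': 0.08529050525328621}
```

View pics/top0.png

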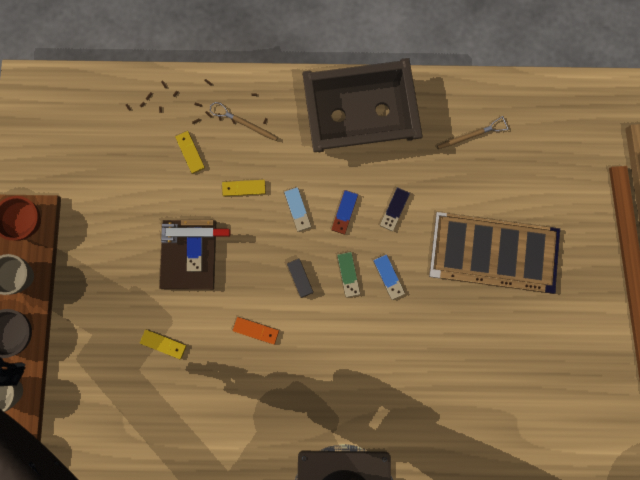

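View pics/scene0.png

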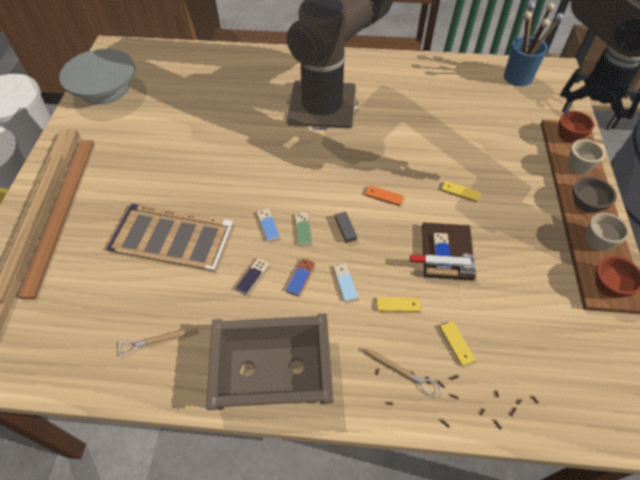

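The top view shows the loose tiles at (297,209) pale-ish blue, (389,277) light blue, (396,208) dark, (345,211) on red clay and (348,273) green. The stone is at (300,278), the jig at (190,255) with its tile at (195,253), and the tray at (496,252) with its white end on the left. The yellow and orange decoys are at (190,152), (244,187), (163,344) and (256,330). I'll confirm the dots in an enlarged crop and measure.

```bash
python3 - <<'E'
from h import *
f=dict(np.load('pics/top0.npz')); P=cloud(f); I=f['img']
a=cv2.resize(I[180:305,270:420],None,fx=5,fy=5,interpolation=3)[:600]
save('crop1',a)
b=np.hstack([cv2.resize(I[205:300,150:240],None,fx=4,fy=4,interpolation=3),cv2.resize(I[205:300,425:535],None,fx=4,fy=4,interpolation=3)]); save('crop2',b)
z=P[...,2]; print('bench',np.median(z[300:330,450:550]))
g0=np.median(z[300:330,450:550])
m=((z-g0>.004)&(z-g0<.03)).astype(np.uint8); m[:, :270]=0;m[:,420:]=0;m[:175]=0;m[305:]=0
n,l,st,c=cv2.connectedComponentsWithStats(m)
for i in range(1,n):
    if st[i,4]<80: continue
    q=P[l==i]; h=np.median(q[:,2]); (cx,cy),(w,hh),an=cv2.minAreaRect((q[:,:2]*1000).astype(np.float32))
    d=q[:,:2]-q[:,:2].mean(0); ev=np.linalg.eigh(d.T@d)[1][:,1]; 
    print(c[i].round(),'z',h.round(4),'ctr',round(cx),round(cy),q[:,:2].mean(0).round(4),'size',round(w),round(hh),'ang',np.degrees(np.arctan(ev[1]/ev[0])).round(1))
for nm,uv in dict(tray=[(435,213),(560,230),(555,292),(431,278),(455,246),(482,249),(509,252),(535,256)],jig=[(162,220),(214,220),(214,289),(160,289),(194,253),(188,253),(194,271),(222,233),(170,231)]).items():
    for u,v in uv: print(nm,(u,v),P[v,u].round(4))
E
```

```text
bench -0.00035762282859164163
[297. 209.] z 0.009 ctr 607 107 [0.6078 0.1079] size 101 34 ang 19.9
[394. 209.] z 0.0089 ctr 613 -107 [ 0.6107 -0.1069] size 38 99 ang -23.7
[344. 211.] z 0.009 ctr 604 5 [0.6029 0.0038] size 38 97 ang -17.7
[348. 274.] z 0.009 ctr 465 -6 [ 0.4649 -0.0059] size 95 35 ang 11.9
[389. 277.] z 0.0088 ctr 460 -93 [ 0.4602 -0.0935] size 101 36 ang 25.0
[300. 278.] z 0.0194 ctr 458 98 [0.4545 0.0986] size 90 37 ang 23.3
tray (435, 213) [ 0.6037 -0.1977  0.0012]
tray (560, 230) [ 0.5695 -0.4735  0.0008]
tray (555, 292) [ 0.432  -0.453   0.0088]
tray (431, 278) [ 4.592e-01 -1.870e-01  3.000e-04]
tray (455, 246) [ 0.5297 -0.2395  0.006 ]
tray (482, 249) [ 0.5248 -0.3003 -0.0006]
tray (509, 252) [ 0.5172 -0.3553  0.0126]
tray (535, 256) [ 0.5102 -0.4143  0.005 ]
jig (162, 220) [5.793e-01 4.069e-01 5.000e-04]
jig (214, 220) [0.5778 0.2884 0.0181]
jig (214, 289) [0.4284 0.2848 0.0031]
jig (160, 289) [ 0.427   0.4034 -0.0022]
jig (194, 253) [0.5031 0.3259 0.0297]
jig (188, 253) [0.5031 0.339  0.0286]
jig (194, 271) [0.4656 0.3268 0.0174]
jig (222, 233) [0.5456 0.2656 0.041 ]
jig (170, 231) [0.5489 0.3779 0.0374]
```

View pics/crop1.png

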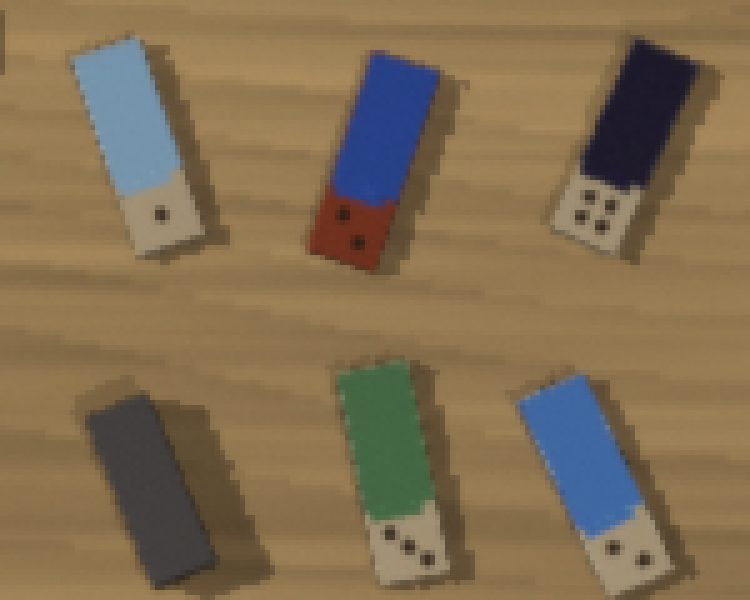

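View pics/crop2.png

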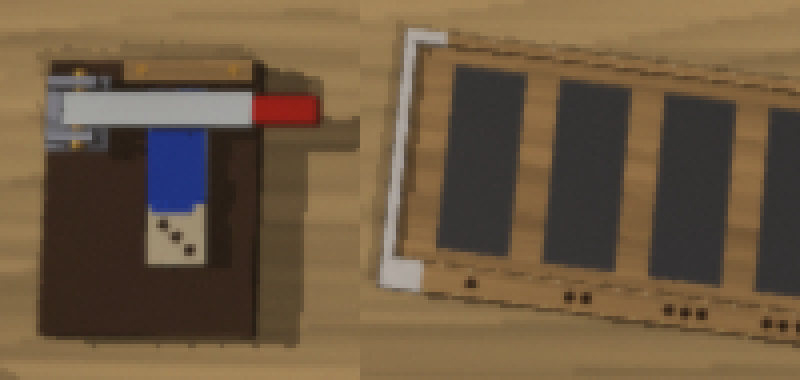

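The crops settle the identities. In crop1, the tile at (138,145), full-frame (297,209), has one dot and is pale. The tile at (595,485), full-frame (389,277), has two dots and is light. The tile at (625,145), full-frame (394,209), has four dots and is dark. The red-clay tile at (372,160), the green one at (390,470) and the stone at (150,490) stay where they are. In crop2 the jig tile at (178,200) has three dots on buff, and the tray's 1-dot pad is at the white end. Next I'll get the jig and tray poses.

```bash
cat >> h.py <<'E'
def ray(f,uv,z):
    uv=np.atleast_2d(np.array(uv,float)); K=f['K']
    d=np.c_[(uv[:,0]-K[0,2])/K[0,0],(uv[:,1]-K[1,2])/K[1,1],np.ones(len(uv))]@f['T'][:3,:3].T
    o=f['T'][:3,3]; return o+d*((z-o[2])/d[:,2])[:,None]
from scipy.spatial.transform import Rotation as Ro
def Rt(yaw,tilt=0): # tool y axis at world yaw deg, pointing down; tilt about tool y
    y=np.radians(yaw); Y=[np.cos(y),np.sin(y),0]; Z=[0,0,-1]
    return np.c_[np.cross(Y,Z),Y,Z]@Ro.from_rotvec([0,np.radians(tilt),0]).as_matrix()
def go(p,R):
    s=status.get_state(); R0=np.array(s['ee_rot']).reshape(3,3)
    t=R0.T@(np.array(p)-s['position'])*100; r=np.degrees(Ro.from_matrix(R0.T@R).as_rotvec())
    print('move',t.round(2),r.round(2))
def se2(src,dst):
    src=np.array(src,float);dst=np.array(dst)[:,:2]; a=src-src.mean(0); b=dst-dst.mean(0)
    th=np.arctan2((a[:,0]*b[:,1]-a[:,1]*b[:,0]).sum(),(a*b).sum()); c,s=np.cos(th),np.sin(th); R=np.array([[c,-s],[s,c]])
    t=dst.mean(0)-R@src.mean(0); return t,np.degrees(th),(src@R.T+t-dst)
E
python3 - <<'E'
from h import *
f=dict(np.load('pics/top0.npz')); I=f['img'].astype(int)
c2=lambda X,Y,ox=150:(ox+X/4-.4,205+Y/4-.4)
b=ray(f,[c2(262,62),c2(257,338),c2(40,334)],.018)
print('jig',se2([[.065,-.038],[-.085,-.038],[-.085,.077]],b))
print('tile front',ray(f,[c2(147,265),c2(207,265)],.027)); print('sleeve',ray(f,[c2(320,93),c2(320,126),c2(255,93),c2(255,126)],.0415))
m=((I.max(2)<75)&(I.max(2)-I.min(2)<25)).astype(np.uint8); m[:,:440]=0;m[:,550:]=0;m[:215]=0;m[285:]=0
n,l,st,c=cv2.connectedComponentsWithStats(m); k=[i for i in range(1,n) if st[i,4]>300]; k.sort(key=lambda i:c[i,0])
print(st[k],c[k]); w=ray(f,c[k],.006); print(w)
print('tray',se2([[0,.087],[0,.029],[0,-.029],[0,-.087]],w))
go([.55,.27,.12],Rt(0))
E
```

```text
jig (array([0.51250275, 0.32238258]), np.float64(0.6798720111655627), array([[ 0.00036044, -0.00084741],
       [ 0.00074728,  0.00111576],
       [-0.00110771, -0.00026835]]))
tile front [[0.46476119 0.34101933 0.027     ]
 [0.46521792 0.30895312 0.027     ]]
sleeve [[0.55689203 0.24976427 0.0415    ]
 [0.53904269 0.24906899 0.0415    ]
 [0.5563926  0.28449272 0.0415    ]
 [0.53854527 0.28372221 0.0415    ]]
[[444 222  22  47 795]
 [471 225  22  48 804]
 [497 229  22  47 811]
 [524 232  21  48 810]] [[454.9245283  244.91949686]
 [481.27363184 248.39054726]
 [507.62638718 251.9864365 ]
 [534.11111111 255.51975309]]
[[ 0.53208659 -0.23938196  0.006     ]
 [ 0.52523376 -0.2969463   0.006     ]
 [ 0.51811684 -0.35441444  0.006     ]
 [ 0.51115411 -0.4120782   0.006     ]]
tray (array([ 0.52164783, -0.32570522]), np.float64(-6.925930609271222), array([[ 5.22302348e-05,  4.18842556e-05],
       [-8.89369981e-05,  2.94583492e-05],
       [ 3.39866971e-05, -7.91678082e-05],
       [ 2.72006623e-06,  7.82520348e-06]]))
move [-37.8  -19.19  11.04] [-1.200e-01  5.000e-02  6.423e+01]
```

Request:
drive_tool(rows=[[[-37.8,-19.2,4,0,0,64.2,0],[-37.8,-19.2,4,0,0,64.2,0],[-37.8,-19.2,4,0,0,64.2,0],[-37.8,-19.2,4,0,0,64.2,0],[-37.8,-19.2,4,0,0,64.2,0],[-37.8,-19.2,4,0,0,64.2,0],[-37.8,-19.2,4,0,0,64.2,0],[-37.8,-19.2,4,0,0,64.2,0],[-37.8,-19.2,4,0,0,64.2,0],[-37.8,-19.2,4,0,0,64.2,0],[-37.8,-19.2,4,0,0,64.2,0],[-37.8,-19.2,4,0,0,64.2,0],[-37.8,-19.2,4,0,0,64.2,0],[-37.8,-19.2,4,0,0,64.2,0],[-37.8,-19.2,4,0,0,64.2,0],[-37.8,-19.2,4,0,0,64.2,0]]])

```text
time: 1.7
position: [0.5501, 0.2711, 0.1914]
ee_rot: [[-0.001, 1.0, 0.0], [1.0, 0.001, 0.0], [0.0, 0.0, -1.0]]
wrist_force: [-1.0, 0.6, -0.7]
width: 0.0426
finger_force: 0.0
```

```bash
python3 - <<'E'
from h import *
f=grab('wrist'); save('w1',f['img']); np.savez('pics/w1.npz',**f); s=status.get_state(); print(s['time'],s['position'],s['width'],f['hand_eye'].round(3).tolist(),f['K'].tolist())
go([.548,.265,.021],Rt(0.7))
E
```

```text
1.75 [0.55018594 0.27097056 0.19140682] 0.04237967214970025 [[0.001, -0.965, -0.263, 0.067], [1.0, 0.001, -0.0, -0.0], [0.0, -0.263, 0.965, -0.143], [0.0, 0.0, 0.0, 1.0]] [[409.3859712504458, 0.0, 322.0463520964263], [0.0, 409.3859712504458, 239.40444087935748], [0.0, 0.0, 1.0]]
move [-0.6  -0.22 17.04] [ 0.01 -0.   -0.64]
```

View pics/w1.png

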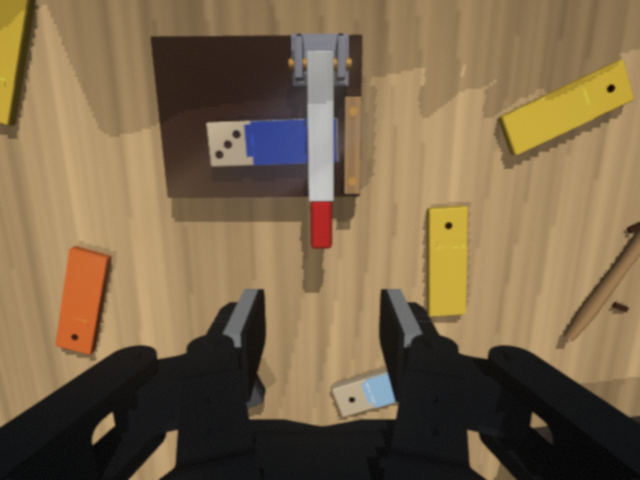

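The wrist view shows the red sleeve at x 312–331, y 202–248, the mid tile at x 207–338, y 120–166, and free bench around the sleeve.

```bash
python3 - <<'E'
from h import *
f=dict(np.load('pics/w1.npz'))
print(ray(f,[(312,202),(331,202),(312,248),(331,248)],.0415).round(4))
print('tile',ray(f,[(207,123),(209,166),(338,120),(338,163)],.027).round(4))
print('bed',ray(f,[(151,38),(168,196),(360,196)],.018).round(4))
E
```

```text
[[0.5423 0.2862 0.0415]
 [0.5561 0.2863 0.0415]
 [0.5422 0.2515 0.0415]
 [0.5563 0.2516 0.0415]]
tile [[0.4664 0.3412 0.027 ]
 [0.4656 0.3105 0.027 ]
 [0.561  0.3435 0.027 ]
 [0.5614 0.3129 0.027 ]]
bed [[0.4285 0.399  0.018 ]
 [0.4296 0.2866 0.018 ]
 [0.5791 0.2869 0.018 ]]
```

Request:
drive_tool(rows=[[[-0.6,-0.1,5,0,0,-0.6,0],[-0.6,-0.1,10,0,0,-0.6,0],[-0.6,-0.1,14,0,0,-0.6,0],[-0.6,-0.1,17,0,0,-0.6,0],[-0.6,-0.1,17,0,0,-0.6,0],[-0.6,-0.1,17,0,0,-0.6,0],[-0.6,-0.1,17,0,0,-0.6,-1],[-0.6,-0.1,17,0,0,-0.6,-1],[-0.6,-0.1,17,0,0,-0.6,-1],[-0.6,-0.1,17,0,0,-0.6,-1],[-0.6,-0.1,17,0,0,-0.6,-1],[-0.6,-0.1,17,0,0,-0.6,-1]]])

```text
time: 2.95
position: [0.5495, 0.2652, 0.0244]
ee_rot: [[-0.011, 1.0, -0.0], [1.0, 0.011, 0.001], [0.001, -0.0, -1.0]]
wrist_force: [-4.5, -0.6, 8.0]
width: 0.0145
finger_force: 60.0
```

```bash
python3 - <<'E'
from h import *
# arc about pivot; tool tilts half the bar angle. tool X=+y world, Z=down. grip point held in world coordinates
s=status.get_state(); p0=np.array(s['position']); R0=np.array(s['ee_rot']).reshape(3,3); print(p0,s['width'],s['wrist_force'])
piv=np.array([p0[0],.3774,.0345]); 
L=.0135 # held point distance above TCP
g0=p0+[0,0,L]
for a in np.arange(.1,1.06,.1).tolist()+[1.05]:
    g=piv+Ro.from_rotvec([-a,0,0]).apply(g0-piv)
    R=Ro.from_rotvec([-a/2,0,0]).as_matrix()@R0
    t=g-L*R[:,2]*-1-p0
    print(round(a,2),(R0.T@t*100).round(2),np.degrees(Ro.from_matrix(R0.T@R).as_rotvec()).round(1))
E
```

```text
[0.54950026 0.26520968 0.0243791 ] 0.014543459687805882 [-4.4775311  -0.6479264   7.98997739]
0.1 [ 0.02 -0.   -1.12] [ 0.  -2.9  0. ]
0.2 [ 0.16  0.   -2.23] [ 0.1 -5.7  0. ]
0.3 [ 0.4   0.   -3.32] [ 0.1 -8.6  0. ]
0.4 [ 0.75  0.01 -4.37] [  0.1 -11.5   0. ]
0.5 [ 1.21  0.01 -5.38] [  0.2 -14.3   0. ]
0.6 [ 1.76  0.02 -6.33] [  0.2 -17.2   0. ]
0.7 [ 2.4   0.02 -7.23] [  0.2 -20.1   0. ]
0.8 [ 3.13  0.03 -8.05] [  0.2 -22.9   0. ]
0.9 [ 3.93  0.04 -8.79] [  0.3 -25.8   0. ]
1.0 [ 4.8   0.05 -9.45] [  0.3 -28.6   0. ]
1.05 [ 5.26  0.05 -9.74] [  0.3 -30.1   0. ]
```

Request:
drive_tool(rows=[[[0,0,-0.55,0,-1.4,0,-1],[0.02,0,-1.12,0,-2.9,0,-1],[0.08,0,-1.7,0,-4.3,0,-1],[0.16,0,-2.23,0,-5.7,0,-1],[0.27,0,-2.8,0,-7.2,0,-1],[0.4,0,-3.32,0,-8.6,0,-1],[0.57,0,-3.85,0,-10,0,-1],[0.75,0,-4.37,0,-11.5,0,-1],[0.97,0,-4.9,0,-12.9,0,-1],[1.21,0,-5.38,0,-14.3,0,-1],[1.76,0,-6.33,0,-17.2,0,-1],[2.4,0,-7.23,0,-20.1,0,-1],[3.13,0,-8.05,0,-22.9,0,-1],[3.93,0,-8.79,0,-25.8,0,-1],[4.6,0,-9.3,0,-28,0,-1],[4.6,0,-9.3,0,-28,0,-1],[4.6,0,-9.3,0,-28,0,-1]]])

```text
time: 4.65
position: [0.549, 0.3106, 0.115]
ee_rot: [[-0.01, 1.0, 0.005], [0.883, 0.011, -0.47], [-0.47, 0.0, -0.883]]
wrist_force: [0.2, -0.9, -3.3]
width: 0.0143
finger_force: 59.0
```

```bash
python3 - <<'E'
from h import *
f=grab('scene'); save('s2',cv2.resize(f['img'][170:330,350:550],None,fx=3,fy=3))
E
```

```text
(no output)
```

View pics/s2.png

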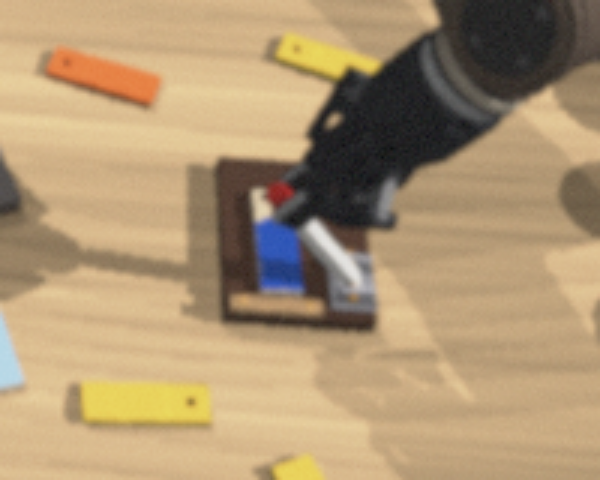

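The bar is raised: the sleeve is at crop (280,192) and the hinge at (352,290). Now I'll release and back off along the tool axis.

Request:
drive_tool(rows=[[[0,0,0,0,0,0,0],[0,0,0,0,0,0,0],[0,0,0,0,0,0,0],[0,0,0,0,0,0,0],[0,0,-3,0,0,0,0],[0,0,-6,0,0,0,0],[0,0,-9,0,0,0,0],[0,0,-12,0,0,0,0],[0,0,-12,0,0,0,0],[0,0,-12,0,0,0,0]]])

```text
time: 5.7
position: [0.5484, 0.3672, 0.2208]
ee_rot: [[-0.009, 1.0, 0.006], [0.883, 0.011, -0.468], [-0.469, 0.001, -0.883]]
wrist_force: [-0.7, 0.1, -0.6]
width: 0.043
finger_force: 0.0
```

```bash
python3 - <<'E'
from h import *
f=grab('top'); P=cloud(f); s=status.get_state(); print(s['position'],s['width'])
I=f['img'].astype(int); m=(I[...,0]>120)&(I[...,1]<60)&(I[...,2]<60); m[:200]=0;m[300:]=0;m[:,:140]=0;m[:,280:]=0
q=P[m]; print(len(q),np.median(q,0),q.max(0)); save('t3',cv2.resize(I[180:320,120:280].astype(np.uint8),None,fx=3,fy=3))
go([.47,.30,.24],Rt(90.7)); go([.47,.30,.24],Rt(-89.3))
E
```

```text
[0.54781833 0.36652709 0.21920789] 0.04293227052035884
55 [0.54767689 0.31398453 0.1307417 ] [0.55480227 0.32479435 0.14315681]
move [-6.77 -7.86  1.26] [-22.05  21.91 -88.1 ]
move [-6.77 -7.86  1.26] [21.9  22.04 87.98]
```

Request:
drive_tool(rows=[[[-6.8,-7.9,1.3,-22,22,-88.1,0.1],[-6.8,-7.9,1.3,-22,22,-88.1,0.1],[-6.8,-7.9,1.3,-22,22,-88.1,0.1],[-6.8,-7.9,1.3,-22,22,-88.1,0.1],[-6.8,-7.9,1.3,-22,22,-88.1,0.1],[-6.8,-7.9,1.3,-22,22,-88.1,0.1],[-6.8,-7.9,1.3,-22,22,-88.1,0.1],[-6.8,-7.9,1.3,-22,22,-88.1,0.1],[-6.8,-7.9,1.3,-22,22,-88.1,0.1],[-6.8,-7.9,1.3,-22,22,-88.1,0.1],[-6.8,-7.9,1.3,-22,22,-88.1,0.1],[-6.8,-7.9,1.3,-22,22,-88.1,0.1],[-6.8,-7.9,1.3,-22,22,-88.1,0.1],[-6.8,-7.9,1.3,-22,22,-88.1,0.1]]])

```text
time: 7.15
position: [0.4695, 0.2997, 0.2398]
ee_rot: [[-1.0, -0.01, -0.001], [-0.01, 1.0, -0.0], [0.001, -0.0, -1.0]]
wrist_force: [-0.7, -0.1, 0.3]
width: 0.0466
finger_force: 0.0
```

```bash
python3 - <<'E'
from h import *
s=status.get_state(); print(s['position'],s['ee_rot'],s['width'])
go([.483,.3263,.10],Rt(91)); go([.483,.3263,.022],Rt(91))
E
```

```text
[0.46947353 0.29972833 0.23977648] [[-9.99947036e-01 -1.01934908e-02 -1.42069358e-03]
 [-1.01934630e-02  9.99948045e-01 -2.68207783e-05]
 [ 1.42089316e-03 -1.23375704e-05 -9.99998990e-01]] 0.04660302892654593
move [-1.4   2.64 13.98] [-0.   -0.08 -0.42]
move [-1.41  2.64 21.78] [-0.   -0.08 -0.42]
```

Request:
drive_tool(rows=[[[-1.2,2.6,5,0,0,-0.4,0.1],[-1.2,2.6,10,0,0,-0.4,0.1],[-1.2,2.6,14,0,0,-0.4,0.1],[-1.2,2.6,18,0,0,-0.4,0.1],[-1.2,2.6,20.5,0,0,-0.4,0.1],[-1.2,2.6,21.4,0,0,-0.4,0.1],[-1.2,2.6,21.4,0,0,-0.4,0.1],[-1.2,2.6,21.4,0,0,-0.4,0.1]]])

```text
time: 7.95
position: [0.4827, 0.327, 0.0283]
ee_rot: [[-1.0, -0.019, 0.002], [-0.019, 1.0, 0.002], [-0.002, 0.002, -1.0]]
wrist_force: [-0.5, 0.4, 0.1]
width: 0.0469
finger_force: 0.0
```

```bash
python3 - <<'E'
from h import *
f=grab('wrist'); save('w4',f['img'])
E
```

```text
(no output)
```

View pics/w4.png

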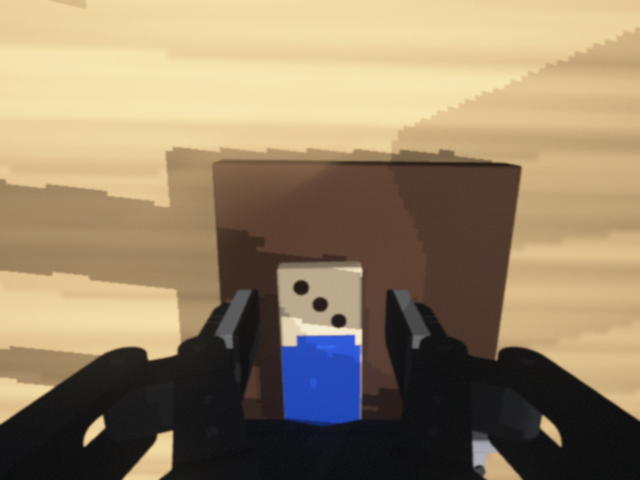

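Dots at (301,287), (320,304) and (339,321) confirm the mid tile, and the open fingers straddle it centrally. I'll go a little lower, close, then drag along −x (tool +x) at bed level.

Request:
drive_tool(rows=[[[0,0,0.4,0,0,0.3,0.1],[0,0,0.4,0,0,0.3,0.1],[0,0,0.4,0,0,0.3,-1],[0,0,0.4,0,0,0.3,-1],[0,0,0.4,0,0,0.3,-1],[0,0,0.4,0,0,0.3,-1],[0,0,0.4,0,0,0.3,-1]]])

```text
time: 8.7
position: [0.4821, 0.3266, 0.0238]
ee_rot: [[-1.0, -0.014, 0.001], [-0.014, 1.0, 0.001], [-0.001, 0.001, -1.0]]
wrist_force: [-1.6, -0.6, 5.4]
width: 0.029
finger_force: 59.1
```

Request:
drive_tool(rows=[[[0.5,0,0,0,0,0,-1],[1,0,0,0,0,0,-1],[2,0,0,0,0,0,-1],[3,0,0,0,0,0,-1],[4,0,0,0,0,0,-1],[5,0,0,0,0,0,-1],[6,0,0,0,0,0,-1],[6.7,0,0,0,0,0,-1],[6.7,0,0,0,0,0,-1],[6.7,0,0,0,0,0,-1],[6.7,0,0,0,0,0,0.1],[6.7,0,0,0,0,0,0.1],[6.7,0,0,0,0,0,0.1],[6.7,0,0,0,0,0,0.1],[6.7,0,-5,0,0,0,0.1],[4,0,-10,0,0,0,0.1],[4,0,-10,0,0,0,0.1],[4,0,-10,0,0,0,0.1]]])

```text
time: 10.5
position: [0.4434, 0.3262, 0.1249]
ee_rot: [[-1.0, -0.013, 0.004], [-0.013, 1.0, 0.003], [-0.004, 0.003, -1.0]]
wrist_force: [1.1, -0.3, -0.4]
width: 0.0474
finger_force: 0.0
```

```bash
python3 - <<'E'
from h import *
f=grab('wrist'); save('w5',f['img']); np.savez('pics/w5.npz',**f)
f=grab('top'); P=cloud(f); I=f['img'].astype(int)
m=(I[...,0]>120)&(I[...,1]<60)&(I[...,2]<60); m[:200]=0;m[300:]=0;m[:,:140]=0;m[:,280:]=0
print('sleeve',np.median(P[m],0))
E
```

```text
sleeve [0.54713365 0.31406942 0.13158017]
```

View pics/w5.png

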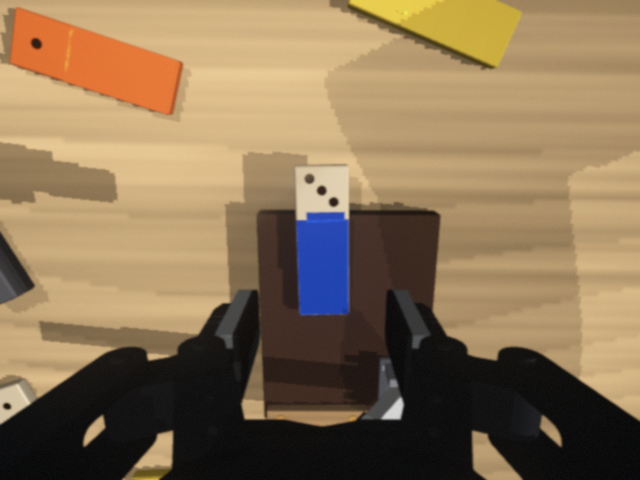

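The tile is out: its corners are at (295,166), (349,165), (349,314) and (299,315), and the bar is still up with the sleeve at z 0.13.

```bash
python3 - <<'E'
from h import *
f=dict(np.load('pics/w5.npz')); w=ray(f,[(295,166),(349,165),(349,314),(299,315)],.027); print(w)
t,th,r=se2([[-.0475,.016],[-.0475,-.016],[.0475,-.016],[.0475,.016]],w) ; print(t,th,r)
t,th,r=se2([[-.0475,-.016],[-.0475,.016],[.0475,.016],[.0475,-.016]],w) ; print(t,th,r)
go([t[0],t[1],.0235],Rt(90+th))
E
```

```text
[[0.39836522 0.31066146 0.027     ]
 [0.39737149 0.34202058 0.027     ]
 [0.49186989 0.34496537 0.027     ]
 [0.49296469 0.31286008 0.027     ]]
[0.44514282 0.32762687] 1.5163805753216264 [[-0.00112917  0.03170283]
 [ 0.00071137 -0.03164509]
 [ 0.0011797  -0.03207591]
 [-0.00076191  0.03201817]]
[0.44514282 0.32762687] 1.5912411614255162 [[-2.59779161e-04 -3.47439210e-04]
 [-1.54651452e-04  2.81101858e-04]
 [ 3.10315752e-04 -2.56473045e-05]
 [ 1.04114861e-04  9.19846564e-05]]
move [-0.52  0.25  9.76] [-0.01 -0.19 -0.81]
```

```bash
python3 - <<'E'
from h import *
g=dict(np.load('pics/w5.npz')); print((g['T']@np.linalg.inv(g['hand_eye']))[:3,3])
for i in range(3):
    s=status.get_state(); print(s['time'],s['position'],s['qvel'].round(3)); f=grab('wrist')
b=lambda I:np.array(np.where((I[...,2].astype(int)>130)&(I[...,0]<70)&(I[...,1]<110)))[:, :].mean(1)
print(b(g['img']),b(f['img'])); t=[.4451,.3276]
go([*t,.0235],Rt(91.5))
E
```

```text
[0.44339888 0.32617775 0.12489849]
10.6 [0.44032117 0.32506491 0.12115524] [ 0.004  0.015  0.028 -0.001 -0.002 -0.   ]
10.65 [0.43979922 0.32487419 0.12044662] [ 0.004  0.007  0.009 -0.003 -0.     0.   ]
10.7 [0.43966878 0.3248638  0.12024972] [-0.     0.002 -0.001 -0.001 -0.001 -0.001]
[263.8454323  322.78955954] [273.35755296 325.54840626]
move [-0.58  0.27  9.69] [-0.05 -0.26 -0.7 ]
```

Request:
drive_tool(rows=[[[-0.5,0.25,3,0,-0.2,-0.7,0.1],[-0.5,0.25,6,0,-0.2,-0.7,0.1],[-0.5,0.25,8.5,0,-0.2,-0.7,0.1],[-0.5,0.25,9.6,0,-0.2,-0.7,0.1],[-0.5,0.25,9.6,0,-0.2,-0.7,0.1],[-0.5,0.25,9.6,0,-0.2,-0.7,0.1],[-0.5,0.25,9.6,0,-0.2,-0.7,0.1],[-0.5,0.25,9.6,0,-0.2,-0.7,0.1],[-0.5,0.25,9.6,0,-0.2,-0.7,-1],[-0.5,0.25,9.6,0,-0.2,-0.7,-1],[-0.5,0.25,9.6,0,-0.2,-0.7,-1],[-0.5,0.25,9.6,0,-0.2,-0.7,-1],[-0.5,0.25,9.6,0,-0.2,-0.7,-1]]])

```text
time: 12.05
position: [0.4468, 0.3284, 0.0271]
ee_rot: [[-1.0, -0.026, 0.004], [-0.026, 1.0, 0.001], [-0.004, 0.001, -1.0]]
wrist_force: [0.0, -0.4, 3.0]
width: 0.0001
finger_force: 1.2
```

```bash
python3 - <<'E'
from h import *
s=status.get_state(); print(s['time'],s['position'],s['qvel'].round(3),s['width'])
T=np.array([.5216,-.3257]); a=np.radians(-6.93); R=np.array([[np.cos(a),-np.sin(a)],[np.sin(a),np.cos(a)]])
p=T+R@[0,-.029]; print(p); go([*p,.15],Rt(90-6.93)); go([*p,.035],Rt(90-6.93))
E
```

```text
12.05 [0.44678057 0.32839635 0.02709469] [ 0.     0.    -0.002 -0.     0.     0.003] 0.00012045571653094852
[ 0.51810096 -0.35448813]
move [ -5.39 -68.44 -12.35] [0.08 0.2  8.42]
move [ -5.35 -68.45  -0.85] [0.08 0.2  8.42]
```

It missed: the fingers were about 3 mm too high and shut on top of the tile. I'll back up, look, and retry lower.

Request:
drive_tool(rows=[[[0,0,-1,0,0,0,-1],[0,0,-8,0,0,0,0.1],[0,0,-8,0,0,0,0.1],[0,0,-8,0,0,0,0.1],[0,0,-8,0,0,0,0.1],[0,0,-8,0,0,0,0.1],[0,0,-8,0,0,0,0.1]]])

```text
time: 12.75
position: [0.4452, 0.3276, 0.1049]
ee_rot: [[-1.0, -0.026, 0.0], [-0.026, 1.0, -0.0], [-0.0, -0.0, -1.0]]
wrist_force: [-1.4, -0.6, -0.0]
width: 0.0471
finger_force: 0.0
```

```bash
cat >> h.py <<'E'
def fit(f,box,zt,mask=None):
    """tile top-face pose from wrist depth: points near height zt inside pixel box, outline by minAreaRect"""
    P=cloud(f); u0,v0,u1,v1=box; Q=P[v0:v1,u0:u1].reshape(-1,3); I=f['img'][v0:v1,u0:u1].reshape(-1,3)
    k=abs(Q[:,2]-zt)<.004
    q=Q[k]; (cx,cy),(w,h),an=cv2.minAreaRect((q[:,:2]*1000).astype(np.float32))
    if w<h: an-=90; w,h=h,w
    an=(an+90)%180-90
    print('fit n',len(q),'ctr',round(cx,1),round(cy,1),'mean',(q.mean(0)*1000).round(1),'size',round(w,1),round(h,1),'yaw',round(an,2)); return cx/1e3,cy/1e3,an
E
python3 - <<'E'
from h import *
f=grab('wrist'); s=status.get_state(); print(s['time'],s['position'],s['qvel'].round(3),s['width'])
np.savez('pics/w6.npz',**f); fit(f,(265,120,385,400),.027)
E
```

```text
12.8 [0.44532777 0.32772899 0.1051031 ] [-0.001 -0.001 -0.006 -0.001 -0.     0.   ] 0.04696736265104135
fit n 9110 ctr 445.3 327.4 mean [441.9 327.3  27.6] size 95.6 32.1 yaw 1.92
```

Request:
drive_tool(rows=[[[0,0,3,0,0,0,0.1],[0,0,6,0,0,0,0.1],[0,0,8.2,0,0,0,0.1],[0,0,8.2,0,0,0,0.1],[0,0,8.2,0,0,0,0.1],[0,0,8.2,0,0,0,0.1],[0,0,8.2,0,0,0,0.1],[0,0,8.2,0,0,0,-1],[0,0,8.2,0,0,0,-1],[0,0,8.2,0,0,0,-1],[0,0,8.2,0,0,0,-1],[0,0,8.2,0,0,0,-1]]])

```text
time: 14.0
position: [0.4484, 0.329, 0.0271]
ee_rot: [[-1.0, -0.026, 0.007], [-0.026, 1.0, 0.003], [-0.007, 0.002, -1.0]]
wrist_force: [-0.3, -1.4, 5.9]
width: 0.0003
finger_force: 3.1
```

Same cause: at a 32 mm opening the tips stand about 5 mm behind the TCP, so I need TCP ≈ bed − 1.5 mm.

Request:
drive_tool(rows=[[[0,0,-1,0,0,0,-1],[0,0,-8.2,0,0,0,0.1],[0,0,-8.2,0,0,0,0.1],[0,0,-8.2,0,0,0,0.1],[0,0,-8.2,0,0,0,0.1],[0,0,-8.2,0,0,0,0.1],[0,0,-8.2,0,0,0,0.1]]])

```text
time: 14.7
position: [0.4451, 0.3277, 0.105]
ee_rot: [[-1.0, -0.026, 0.0], [-0.026, 1.0, -0.0], [-0.0, -0.0, -1.0]]
wrist_force: [0.3, 0.2, -0.2]
width: 0.047
finger_force: 0.0
```

```bash
python3 - <<'E'
from h import *
f=grab('wrist'); s=status.get_state(); print(s['time'],s['position'],s['qvel'].round(3),s['width'])
x,y,a=fit(f,(265,120,385,400),.027); go([x,y,.0165],Rt(90+a))
E
```

```text
14.75 [0.44529422 0.32774525 0.10514305] [-0.    -0.002 -0.007 -0.001  0.     0.   ] 0.04701096279732038
fit n 9126 ctr 445.3 328.3 mean [442.3 328.2  27.6] size 95.5 32.1 yaw 1.58
move [-0.    0.06  8.86] [-0.02  0.02 -0.09]
```

Request:
drive_tool(rows=[[[0,0.05,3,0,0,0,0.1],[0,0.05,6,0,0,0,0.1],[0,0.05,8,0,0,0,0.1],[0,0.05,8.8,0,0,0,0.1],[0,0.05,8.8,0,0,0,0.1],[0,0.05,8.8,0,0,0,0.1],[0,0.05,8.8,0,0,0,0.1],[0,0.05,8.8,0,0,0,-1],[0,0.05,8.8,0,0,0,-1],[0,0.05,8.8,0,0,0,-1],[0,0.05,8.8,0,0,0,-1],[0,0.05,8.8,0,0,0,-1]]])

```text
time: 15.95
position: [0.4473, 0.3292, 0.0198]
ee_rot: [[-1.0, -0.026, 0.005], [-0.026, 1.0, 0.002], [-0.005, 0.002, -1.0]]
wrist_force: [-0.9, -0.7, 4.7]
width: 0.0298
finger_force: 60.1
```

Request:
drive_tool(rows=[[[0,0,-2,0,0,0,-1],[0,0,-5,0,0,0,-1],[0,0,-10,0,0,0,-1],[0,0,-13,0,0,0,-1],[0,0,-13,0,0,0,-1],[0,0,-13,0,0,0,-1],[0,0,-13,0,0,0,-1],[0,0,-13,0,0,0,-1]]])

```text
time: 16.75
position: [0.4448, 0.328, 0.1462]
ee_rot: [[-1.0, -0.026, -0.001], [-0.026, 1.0, -0.001], [0.001, -0.001, -1.0]]
wrist_force: [-0.8, -0.1, -0.7]
width: 0.0297
finger_force: 59.5
```

```bash
cat >> h.py <<'E'
tT=np.array([.5216,-.3257]); ta=-6.93
def pad(y):
    a=np.radians(ta); return tT+np.array([-np.sin(a),np.cos(a)])*y
def held():
    f=grab('wrist'); f=dict(f); f['T']=f['hand_eye']; P=cloud(f)
    m=(abs(P[...,1])<.025)&(P[...,0]>.012)&(P[...,0]<.075)&(P[...,2]>-.022)&(P[...,2]<.02)
    q=P[m]*1000; print('held n',len(q),'x max/99.5%',q[:,0].max().round(1),np.percentile(q[:,0],99.5).round(1),'y',np.percentile(q[:,1],[1,99]).round(1),'z',np.percentile(q[:,2],[5,50,95]).round(1))
    (c,(w,h),an)=cv2.minAreaRect(q[:,:2].astype(np.float32)); print(c,w,h,an); return f
E
python3 - <<'E'
from h import *
s=status.get_state(); print(s['time'],s['position'],s['qvel'].round(3),s['width'])
f=held(); save('w7',f['img'])
p=pad(-.029); print(p); go([*p,.15],Rt(90+ta))
E
```

```text
16.75 [0.44476705 0.32798038 0.14619209] [-0.    -0.002 -0.007 -0.002  0.002 -0.   ] 0.029738924153686567
held n 9997 x max/99.5% 49.4 49.3 y [-14.7  16.4] z [-8.9 -7.8 -6.5]
(30.692100524902344, -1.4721355438232422) 37.50271224975586 36.879859924316406 0.3423437774181366
[ 0.51810096 -0.35448813]
move [ -5.53 -68.42  -0.3 ] [-0.04 -0.02  8.42]
```

View pics/w7.png

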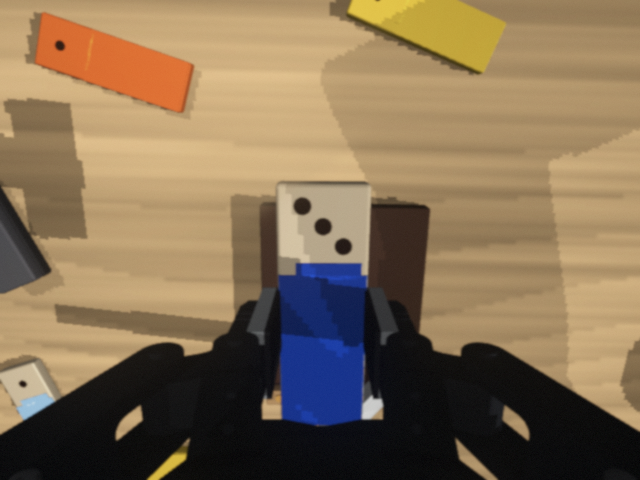

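Held: the tile's front end is at tool x +49.3 mm (1.8 mm off centre) and its underside is about 1.2 mm below the TCP. Carrying it to pad 3.

Request:
drive_tool(rows=[[[-1,-4,-1,0,0,0,-1],[-2,-10,-1,0,0,4,-1],[-5.7,-68.4,-0.3,0,0,8.4,-1],[-5.7,-68.4,-0.3,0,0,8.4,-1],[-5.7,-68.4,-0.3,0,0,8.4,-1],[-5.7,-68.4,-0.3,0,0,8.4,-1],[-5.7,-68.4,-0.3,0,0,8.4,-1],[-5.7,-68.4,-0.3,0,0,8.4,-1],[-5.7,-68.4,-0.3,0,0,8.4,-1],[-5.7,-68.4,-0.3,0,0,8.4,-1],[-5.7,-68.4,-0.3,0,0,8.4,-1],[-5.7,-68.4,-0.3,0,0,8.4,-1],[-5.7,-68.4,-0.3,0,0,8.4,-1],[-5.7,-68.4,-0.3,0,0,8.4,-1],[-5.7,-68.4,-0.3,0,0,8.4,-1],[-5.7,-68.4,-0.3,0,0,8.4,-1],[-5.7,-68.4,-0.3,0,0,8.4,-1],[-5.7,-68.4,-0.3,0,0,8.4,-1],[-5.7,-68.4,-0.3,0,0,8.4,-1],[-5.7,-68.4,-0.3,0,0,8.4,-1]]])

```text
time: 18.8
position: [0.5212, -0.3526, 0.1515]
ee_rot: [[-0.993, 0.119, 0.003], [0.119, 0.993, 0.001], [-0.003, 0.001, -1.0]]
wrist_force: [-0.1, 0.0, -1.0]
width: 0.0295
finger_force: 59.6
```

```bash
python3 - <<'E'
from h import *
s=status.get_state(); print(s['time'],s['position'],s['qvel'].round(3),s['width'])
f=held(); save('w8',f['img']); W=np.eye(4); s=status.get_state(); W[:3,:3]=s['ee_rot'];W[:3,3]=s['position']; f['T']=W@f['hand_eye']; np.savez('pics/w8.npz',**f)
e=np.array([np.cos(np.radians(ta)),np.sin(np.radians(ta))])
p=pad(-.029)+.0018*e; go([*p,.03],Rt(90+ta)); go([*p,.0075],Rt(90+ta))
E
```

```text
18.8 [ 0.52118108 -0.35264347  0.15152409] [-0.004  0.002 -0.005 -0.001  0.    -0.   ] 0.029485088196964115
held n 10023 x max/99.5% 49.6 49.4 y [-14.8  16.3] z [-8.8 -7.8 -6.5]
(30.777494430541992, -0.22547149658203125) 39.93231201171875 37.55256652832031 89.99839782714844
move [ 0.15 -0.21 12.16] [0.07 0.19 0.08]
move [ 0.15 -0.21 14.41] [0.07 0.19 0.08]
```

View pics/w8.png

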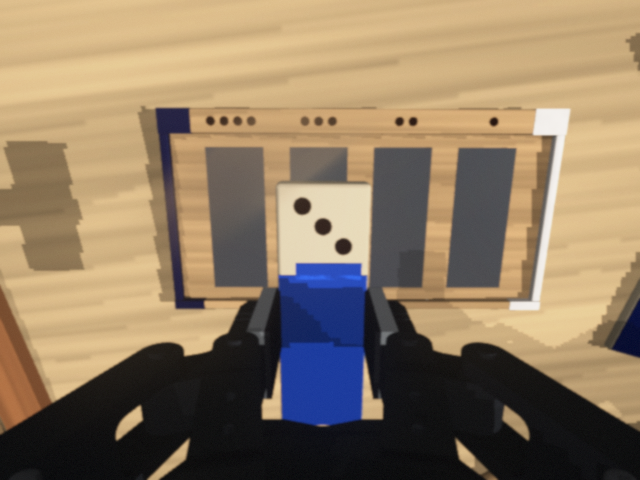

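The wrist view shows the held tile over pad 3. The visible pad corners are: pad 4 (205,147), (263,147), (267,288), (215,288); pad 2 (374,148), (432,148), (422,287), (373,287); pad 1 (458,148), (517,149), (500,287), (447,287). I'll use these to refine the tray pose.

```bash
python3 - <<'E'
from h import *
f=dict(np.load('pics/w8.npz'))
px=[(205,147),(263,147),(267,288),(215,288),(374,148),(432,148),(422,287),(373,287),(458,148),(517,149),(500,287),(447,287)]
src=[]
for y in(-.087,.029,.087): src+=[(-.0515,y-.02),(-.0515,y+.02),(.0515,y+.02),(.0515,y-.02)]
t,th,r=se2(src,ray(f,px,.006)); print(t,th,(r*1000).round(1).tolist())
E
```

```text
[ 0.52259963 -0.32534668] -6.788846382953184 [[0.6, 0.3], [0.6, 0.4], [-0.2, 1.5], [-0.3, 0.8], [-0.1, 0.1], [-0.2, 0.2], [0.3, 0.4], [0.0, -2.6], [-0.2, 0.3], [-0.9, -0.4], [0.2, -0.5], [0.2, -0.5]]
```

The two measurements agree within 1 mm. Lowering.

Request:
drive_tool(rows=[[[0.1,-0.2,4,0,0,0.1,-1],[0.1,-0.2,8,0,0,0.1,-1],[0.1,-0.2,11,0,0,0.1,-1],[0.1,-0.2,12.5,0,0,0.1,-1],[0.1,-0.2,13.3,0,0,0.1,-1],[0.1,-0.2,13.8,0,0,0.1,-1],[0.1,-0.2,13.8,0,0,0.1,-1],[0.1,-0.2,13.8,0,0,0.1,-1],[0.1,-0.2,13.8,0,0,0.1,-1]]])

```text
time: 19.75
position: [0.521, -0.3561, 0.0149]
ee_rot: [[-0.993, 0.122, 0.005], [0.122, 0.993, -0.001], [-0.005, -0.0, -1.0]]
wrist_force: [0.5, 0.3, -0.3]
width: 0.0298
finger_force: 59.6
```

```bash
sed -i 's/tT=np.array.*/tT=np.array([.5221,-.3255]); ta=-6.9/' h.py; python3 - <<'E'
from h import *
s=status.get_state(); print(s['time'],s['position'],s['wrist_force'])
e=np.array([np.cos(np.radians(ta)),np.sin(np.radians(ta))])
p=pad(-.029)+.0018*e; go([*p,.0073],Rt(90+ta))
E
```

```text
19.75 [ 0.52100808 -0.35611201  0.01487843] [ 0.53448109  0.29107142 -0.28989917]
move [0.08 0.15 0.76] [-0.01  0.3  -0.11]
```

Request:
drive_tool(rows=[[[0,0.1,0,0,0.2,-0.1,-1],[0,0.1,0.2,0,0.2,-0.1,-1],[0,0.1,0.4,0,0.2,-0.1,-1],[0,0.1,0.5,0,0.2,-0.1,-1],[0,0.1,0.5,0,0.2,-0.1,-1],[0,0.1,0.5,0,0.2,-0.1,-1],[0,0.1,0.5,0,0.2,-0.1,-1]]])

```text
time: 20.45
position: [0.5203, -0.3543, 0.0082]
ee_rot: [[-0.993, 0.12, -0.0], [0.12, 0.993, 0.002], [0.001, 0.001, -1.0]]
wrist_force: [-1.5, -0.5, 0.3]
width: 0.03
finger_force: 59.7
```

Request:
drive_tool(rows=[[[0,0,0.1,0,0,0,-1],[0,0,0.12,0,0,0,-1],[0,0,0.12,0,0,0,-1],[0,0,0.12,0,0,0,-0.1],[0,0,0.12,0,0,0,0.05],[0,0,0.12,0,0,0,0.05],[0,0,0.12,0,0,0,0.05],[0,0,-2,0,0,0,0.05],[0,0,-6,0,0,0,0.05],[0,0,-11,0,0,0,0.05],[0,0,-14,0,0,0,0.05],[0,0,-14,0,0,0,0.05],[0,0,-14,0,0,0,0.05],[0,0,-14,0,0,0,0.05]]])

```text
time: 21.85
position: [0.5194, -0.3536, 0.1461]
ee_rot: [[-0.993, 0.12, -0.003], [0.12, 0.993, 0.004], [0.003, 0.004, -1.0]]
wrist_force: [-0.1, 0.8, -0.8]
width: 0.0448
finger_force: 0.0
```

```bash
cat >> h.py <<'E'
def tilefix(x,y,a,yp):
    R=Ro.from_euler('z',-ta,degrees=True).as_matrix()[:2,:2]; print('tray err mm',((R@(np.array([x,y])-tT)-[0,yp])*1000).round(1),'yaw',round(a-ta,2))
E
python3 - <<'E'
from h import *
f=grab('wrist'); s=status.get_state(); print(s['time'],s['position'],s['wrist_force'])
x,y,a=fit(f,(272,120,380,400),.0158); tilefix(x,y,a,-.029); save('w9',f['img'])
# dark tile approx
go([.611,-.107,.15],Rt(90-23.7))
E
```

```text
21.9 [ 0.51924349 -0.3535474   0.14570944] [-0.52696627 -0.19534607  0.10022857]
fit n 8404 ctr 516.1 -349.7 mean [ 509.2 -351.5   14.8] size 137.5 78.7 yaw -6.87
tray err mm [-3.   4.3] yaw 0.03
move [-6.14 25.58 -0.35] [ 0.2  -0.26 16.79]
```

View pics/w9.png

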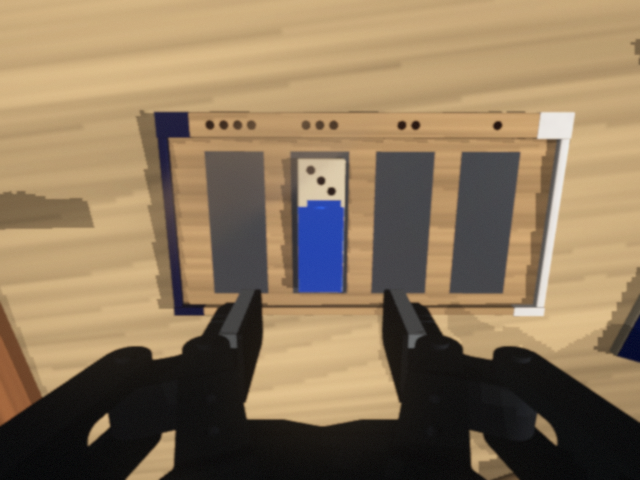

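```bash
cat >> h.py <<'E'
def corners(f,px,z,L=.095,W=.032):
    t,th,r=se2([[-L/2,-W/2],[-L/2,W/2],[L/2,W/2],[L/2,-W/2]],ray(f,px,z)); print('corners',(t*1000).round(1),th.round(2),(abs(r).max()*1000).round(1)); return t[0],t[1],th
E
python3 - <<'E'
from h import *
f=grab('wrist'); s=status.get_state(); print(s['position'],s['qvel'].round(3))
P=cloud(f); I=f['img']; q=P[140:300,285:360]; print(np.median(P[230:280,305:335,2]),np.median(P[180:280,225:250,2]))
k=(q[...,2]>np.median(P[230:280,305:335,2])-.002)
k=cv2.morphologyEx(k.astype(np.uint8),cv2.MORPH_OPEN,np.ones((9,9),np.uint8))>0
k[:12]=0
w=q[k][:,:2]*1000; (c,wh,an)=cv2.minAreaRect(w.astype(np.float32)); print(c,wh,an); tilefix(c[0]/1e3,c[1]/1e3,ta,-.029)
save('c9',cv2.resize(I[140:300,195:360],None,fx=3.5,fy=3.5,interpolation=cv2.INTER_CUBIC))
E
```

```text
[ 0.51931431 -0.35361197  0.14572448] [ 0.001 -0.002 -0.003 -0.003 -0.001 -0.001]
0.015803165906049216 0.006663993578565813
(509.2873229980469, -352.26019287109375) (31.53896141052246, 112.60054016113281) 82.5283203125
tray err mm [-9.5  0.9] yaw 0.0
```

View pics/c9.png

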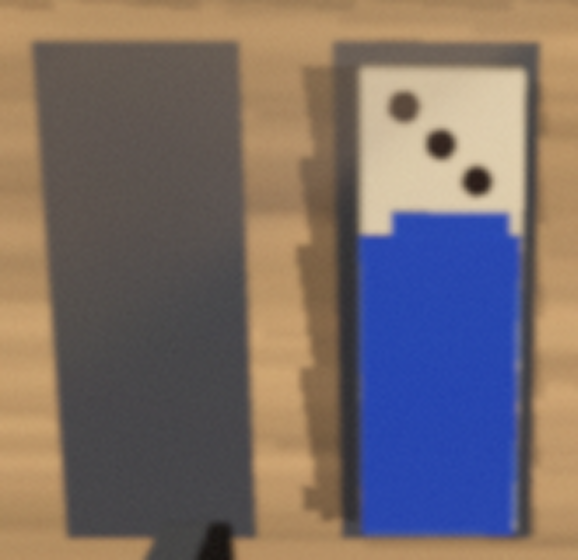

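The enlarged crop shows the tile on pad 3: tile corners (359,67), (526,67), (513,535), (361,535), and pad corners (333,43), (540,43), (529,537), (344,537). Comparing the two:

```bash
python3 - <<'E'
from h import *
f=grab('wrist'); c=lambda L:[(195+x/3.5-.4,140+y/3.5-.4) for x,y in L]
a=corners(f,c([(359,67),(526,67),(513,535),(361,535)]),.0152)
b=corners(f,c([(333,43),(540,43),(529,537),(344,537)]),.0062,.103,.04)
tilefix(*a,-.029);tilefix(*b,-.029)
E
```

```text
corners [ 518.5 -353.8] -7.53 0.6
corners [ 518.5 -354.4] -6.97 0.4
tray err mm [-0.2  0.5] yaw -0.63
tray err mm [-0.1 -0.2] yaw -0.07
```

Mid tile is within 0.6 mm and 0.6° of its pad. Next is the dark tile.

Request:
drive_tool(rows=[[[-6.1,25.6,-0.3,0,0,16.8,0.1],[-6.1,25.6,-0.3,0,0,16.8,0.1],[-6.1,25.6,-0.3,0,0,16.8,0.1],[-6.1,25.6,-0.3,0,0,16.8,0.1],[-6.1,25.6,-0.3,0,0,16.8,0.1],[-6.1,25.6,-0.3,0,0,16.8,0.1],[-6.1,25.6,-0.3,0,0,16.8,0.1],[-6.1,25.6,-0.3,0,0,16.8,0.1],[-6.1,25.6,-0.3,0,0,16.8,0.1],[-6.1,25.6,-0.3,0,0,16.8,0.1],[-6.1,25.6,-0.3,0,0,16.8,0.1],[-6.1,25.6,-0.3,0,0,16.8,0.1],[-6.1,25.6,-0.3,0,0,16.8,0.1]]])

```text
time: 23.3
position: [0.6116, -0.1082, 0.1516]
ee_rot: [[-0.915, 0.403, -0.0], [0.403, 0.915, 0.001], [0.001, 0.001, -1.0]]
wrist_force: [0.5, -0.2, -0.5]
width: 0.0469
finger_force: 0.0
```

```bash
python3 - <<'E'
from h import *
s=status.get_state(); print(s['time'],s['position'],s['qvel'].round(3))
f=grab('wrist'); x,y,a=fit(f,(262,120,378,400),.0085); print(f['img'][270,320],np.median(cloud(f)[100:400,:200,2])); go([x,y,-.002],Rt(90+a))
E
```

```text
23.3 [ 0.61157286 -0.1082243   0.15164239] [ 0.004  0.001 -0.     0.001 -0.     0.002]
fit n 5736 ctr 611.1 -106.9 mean [ 609.  -106.     9.6] size 94.2 32.0 yaw -23.83
[25 23 47] 0.006407389685070403
move [ 0.08  0.06 15.37] [ 0.07 -0.04  0.1 ]
```

Request:
drive_tool(rows=[[[0.1,0.05,5,0,0,0,0.1],[0.1,0.05,9,0,0,0,0.1],[0.1,0.05,12,0,0,0,0.1],[0.1,0.05,14,0,0,0,0.1],[0.1,0.05,15.2,0,0,0,0.1],[0.1,0.05,15.2,0,0,0,0.1],[0.1,0.05,15.2,0,0,0,0.1],[0.1,0.05,15.2,0,0,0,0.1],[0.1,0.05,15.2,0,0,0,-1],[0.1,0.05,15.2,0,0,0,-1],[0.1,0.05,15.2,0,0,0,-1],[0.1,0.05,15.2,0,0,0,-1],[0.1,0.05,15.2,0,0,0,-1]]])

```text
time: 24.65
position: [0.6117, -0.1069, 0.0006]
ee_rot: [[-0.916, 0.402, 0.001], [0.402, 0.916, 0.001], [-0.001, 0.001, -1.0]]
wrist_force: [0.1, 0.1, 5.8]
width: 0.0301
finger_force: 61.4
```

Gripped. Lift, measure the hold, then carry to pad 4.

Request:
drive_tool(rows=[[[0,0,-2,0,0,0,-1],[0,0,-6,0,0,0,-1],[0,0,-11,0,0,0,-1],[0,0,-15,0,0,0,-1],[0,0,-15,0,0,0,-1],[0,0,-15,0,0,0,-1],[0,0,-15,0,0,0,-1],[0,0,-15,0,0,0,-1]]])

```text
time: 25.45
position: [0.6093, -0.1063, 0.1466]
ee_rot: [[-0.916, 0.402, -0.005], [0.402, 0.916, 0.003], [0.006, 0.001, -1.0]]
wrist_force: [-0.4, 0.5, -0.7]
width: 0.0304
finger_force: 60.7
```

```bash
cat >> h.py <<'E'
def place(yp,off,z):
    e=np.array([np.cos(np.radians(ta)),np.sin(np.radians(ta))]); go([*(pad(yp)+off*e),z],Rt(90+ta))
E
python3 - <<'E'
from h import *
s=status.get_state(); print(s['time'],s['position'],s['qvel'].round(3),s['width'])
held(); place(-.087,.0005,.15)
E
```

```text
25.45 [ 0.60932869 -0.10632926  0.14656927] [-0.001 -0.001 -0.008 -0.001  0.003  0.001] 0.03036707913834909
held n 9671 x max/99.5% 47.8 47.5 y [-15.2  16. ] z [-9.9 -8.8 -7.5]
(29.881465911865234, 0.5142688751220703) 42.719356536865234 35.76258850097656 89.99764251708984
move [ -3.36 -31.89  -0.36] [  0.1   -0.31 -16.81]
```

Request:
drive_tool(rows=[[[-3.4,-31.9,-0.4,0,-0.3,-16.8,-1],[-3.4,-31.9,-0.4,0,-0.3,-16.8,-1],[-3.4,-31.9,-0.4,0,-0.3,-16.8,-1],[-3.4,-31.9,-0.4,0,-0.3,-16.8,-1],[-3.4,-31.9,-0.4,0,-0.3,-16.8,-1],[-3.4,-31.9,-0.4,0,-0.3,-16.8,-1],[-3.4,-31.9,-0.4,0,-0.3,-16.8,-1],[-3.4,-31.9,-0.4,0,-0.3,-16.8,-1],[-3.4,-31.9,-0.4,0,-0.3,-16.8,-1],[-3.4,-31.9,-0.4,0,-0.3,-16.8,-1],[-3.4,-31.9,-0.4,0,-0.3,-16.8,-1],[-3.4,-31.9,-0.4,0,-0.3,-16.8,-1],[-3.4,-31.9,-0.4,0,-0.3,-16.8,-1],[-3.4,-31.9,-0.4,0,-0.3,-16.8,-1],[-3.4,-31.9,-0.4,0,-0.3,-16.8,-1]]])

```text
time: 27.0
position: [0.514, -0.4124, 0.1533]
ee_rot: [[-0.993, 0.12, 0.005], [0.12, 0.993, 0.0], [-0.005, 0.001, -1.0]]
wrist_force: [-0.0, -0.5, -0.8]
width: 0.0302
finger_force: 60.7
```

```bash
python3 - <<'E'
from h import *
s=status.get_state(); print(s['time'],s['position'],s['qvel'].round(3),s['width'])
place(-.087,0,.0065)
E
```

```text
27.0 [ 0.51396434 -0.41242469  0.15327311] [-0.005 -0.001  0.     0.002 -0.001 -0.   ] 0.03020000916778293
move [ 0.31  0.02 14.68] [0.03 0.28 0.01]
```

Request:
drive_tool(rows=[[[0.2,0,4,0,0.3,0,-1],[0.2,0,8,0,0.3,0,-1],[0.2,0,11,0,0.3,0,-1],[0.2,0,12.5,0,0.3,0,-1],[0.2,0,13.3,0,0.3,0,-1],[0.2,0,13.8,0,0.3,0,-1],[0.2,0,13.8,0,0.3,0,-1],[0.2,0,13.8,0,0.3,0,-1],[0.2,0,13.8,0,0.3,0,-1],[0.2,0,13.8,0,0.3,0,-1]]])

```text
time: 28.0
position: [0.513, -0.4129, 0.0163]
ee_rot: [[-0.993, 0.12, 0.001], [0.12, 0.993, -0.001], [-0.001, -0.001, -1.0]]
wrist_force: [-0.0, -0.5, -0.4]
width: 0.0302
finger_force: 60.7
```

```bash
python3 - <<'E'
from h import *
s=status.get_state(); print(s['time'],s['position'],s['qvel'].round(3),s['width'])
place(-.087,0,.0065)
E
```

```text
28.0 [ 0.5129904  -0.41287151  0.01631417] [ 0.001  0.006  0.007  0.001 -0.002 -0.001] 0.03021212078620996
move [0.15 0.08 0.98] [-0.03  0.05 -0.  ]
```

Request:
drive_tool(rows=[[[0.15,0.1,0.3,0,0,0,-1],[0.15,0.1,0.6,0,0,0,-1],[0.15,0.1,0.8,0,0,0,-1],[0.15,0.1,0.8,0,0,0,-1],[0.15,0.1,0.8,0,0,0,-1],[0.15,0.1,0.8,0,0,0,-1],[0.15,0.1,0.8,0,0,0,-1]]])

```text
time: 28.7
position: [0.5111, -0.4112, 0.0071]
ee_rot: [[-0.993, 0.12, -0.0], [0.12, 0.993, 0.001], [0.001, 0.001, -1.0]]
wrist_force: [-0.2, -0.8, -0.5]
width: 0.03
finger_force: 60.8
```

Request:
drive_tool(rows=[[[0,-0.05,0.1,0,0,0,-1],[0,-0.05,0.1,0,0,0,-1],[0,-0.05,0.1,0,0,0,-1],[0,-0.05,0.1,0,0,0,-0.1],[0,-0.05,0.1,0,0,0,0.05],[0,-0.05,0.1,0,0,0,0.05],[0,-0.05,0.1,0,0,0,0.05],[0,0,-2,0,0,0,0.05],[0,0,-6,0,0,0,0.05],[0,0,-11,0,0,0,0.05],[0,0,-15,0,0,0,0.05],[0,0,-15,0,0,0,0.05],[0,0,-15,0,0,0,0.05],[0,0,-15,0,0,0,0.05]]])

```text
time: 30.1
position: [0.5104, -0.4105, 0.1552]
ee_rot: [[-0.993, 0.12, -0.003], [0.12, 0.993, 0.003], [0.003, 0.003, -1.0]]
wrist_force: [-0.5, -0.1, -0.9]
width: 0.0448
finger_force: 0.0
```

```bash
python3 - <<'E'
from h import *
f=grab('wrist'); s=status.get_state(); print(s['time'],s['position'])
save('w10',f['img']); np.savez('pics/w10.npz',**f)
go([.459,-.0935,.15],Rt(90+25))
E
```

```text
30.15 [ 0.51021513 -0.41028473  0.15463416]
move [ 8.89 30.83  0.6 ] [  0.25  -0.15 -31.91]
```

Request:
drive_tool(rows=[[[8.9,30.8,0.5,0,0,-31.9,0.1],[8.9,30.8,0.5,0,0,-31.9,0.1],[8.9,30.8,0.5,0,0,-31.9,0.1],[8.9,30.8,0.5,0,0,-31.9,0.1],[8.9,30.8,0.5,0,0,-31.9,0.1],[8.9,30.8,0.5,0,0,-31.9,0.1],[8.9,30.8,0.5,0,0,-31.9,0.1],[8.9,30.8,0.5,0,0,-31.9,0.1],[8.9,30.8,0.5,0,0,-31.9,0.1],[8.9,30.8,0.5,0,0,-31.9,0.1],[8.9,30.8,0.5,0,0,-31.9,0.1],[8.9,30.8,0.5,0,0,-31.9,0.1],[8.9,30.8,0.5,0,0,-31.9,0.1],[8.9,30.8,0.5,0,0,-31.9,0.1],[8.9,30.8,0.5,0,0,-31.9,0.1]]])

```text
time: 31.65
position: [0.4599, -0.095, 0.1524]
ee_rot: [[-0.906, -0.422, -0.0], [-0.422, 0.906, 0.001], [0.0, 0.001, -1.0]]
wrist_force: [-0.1, -0.1, -0.4]
width: 0.0467
finger_force: 0.0
```

```bash
python3 - <<'E'
from h import *
s=status.get_state(); print(s['time'],s['position'],s['qvel'].round(3))
f=grab('wrist'); x,y,a=fit(f,(262,120,378,400),.0085); print(f['img'][270,320]); go([x,y,-.0015],Rt(90+a))
E
```

```text
31.65 [ 0.45990286 -0.09500107  0.15244541] [ 0.003 -0.002  0.001  0.001  0.     0.   ]
fit n 5920 ctr 502.1 -65.0 mean [462.6 -90.8   9.6] size 198.6 45.5 yaw 34.28
[ 68 110 172]
move [-5.09  0.91 15.39] [ 0.05 -0.   -9.3 ]
```

```bash
python3 - <<'E'
from h import *
f=grab('wrist'); x,y,a=fit(f,(262,120,378,325),.0085); go([x,y,-.0015],Rt(90+a))
E
```

```text
fit n 5710 ctr 460.5 -93.3 mean [458.4 -94.3   9.6] size 94.9 32.0 yaw 25.19
move [-0.12  0.11 15.4 ] [ 0.04  0.   -0.2 ]
```

Request:
drive_tool(rows=[[[-0.1,0.1,5,0,0,-0.2,0.1],[-0.1,0.1,9,0,0,-0.2,0.1],[-0.1,0.1,12,0,0,-0.2,0.1],[-0.1,0.1,14,0,0,-0.2,0.1],[-0.1,0.1,15.3,0,0,-0.2,0.1],[-0.1,0.1,15.3,0,0,-0.2,0.1],[-0.1,0.1,15.3,0,0,-0.2,0.1],[-0.1,0.1,15.3,0,0,-0.2,0.1],[-0.1,0.1,15.3,0,0,-0.2,-1],[-0.1,0.1,15.3,0,0,-0.2,-1],[-0.1,0.1,15.3,0,0,-0.2,-1],[-0.1,0.1,15.3,0,0,-0.2,-1],[-0.1,0.1,15.3,0,0,-0.2,-1]]])

```text
time: 33.05
position: [0.461, -0.0937, 0.0003]
ee_rot: [[-0.905, -0.426, 0.001], [-0.426, 0.905, 0.0], [-0.001, -0.0, -1.0]]
wrist_force: [-1.1, 0.3, 6.0]
width: 0.0303
finger_force: 60.1
```

Request:
drive_tool(rows=[[[0,0,-2,0,0,0,-1],[0,0,-6,0,0,0,-1],[0,0,-11,0,0,0,-1],[0,0,-15,0,0,0,-1],[0,0,-15,0,0,0,-1],[0,0,-15,0,0,0,-1],[0,0,-15,0,0,0,-1],[0,0,-15,0,0,0,-1]]])

```text
time: 33.85
position: [0.4589, -0.0929, 0.1471]
ee_rot: [[-0.905, -0.426, -0.005], [-0.426, 0.905, 0.003], [0.003, 0.004, -1.0]]
wrist_force: [0.0, 0.4, -0.6]
width: 0.0298
finger_force: 59.5
```

```bash
python3 - <<'E'
from h import *
s=status.get_state(); print(s['time'],s['position'],s['qvel'].round(3),s['width'])
held(); place(.029,0,.15)
E
```

```text
33.85 [ 0.45893965 -0.09291148  0.14709845] [ 0.     0.002 -0.005 -0.     0.002  0.   ] 0.029826892493055132
held n 9688 x max/99.5% 47.7 47.6 y [-14.7  16.4] z [-10.2  -9.1  -7.9]
(29.844375610351562, 0.8024454116821289) 35.69874572753906 32.268409729003906 0.042712531983852386
move [  2.66 -21.26  -0.35] [ 0.18 -0.22 32.09]
```

Request:
drive_tool(rows=[[[2.7,-21.3,-0.4,0,-0.2,32.1,-1],[2.7,-21.3,-0.4,0,-0.2,32.1,-1],[2.7,-21.3,-0.4,0,-0.2,32.1,-1],[2.7,-21.3,-0.4,0,-0.2,32.1,-1],[2.7,-21.3,-0.4,0,-0.2,32.1,-1],[2.7,-21.3,-0.4,0,-0.2,32.1,-1],[2.7,-21.3,-0.4,0,-0.2,32.1,-1],[2.7,-21.3,-0.4,0,-0.2,32.1,-1],[2.7,-21.3,-0.4,0,-0.2,32.1,-1],[2.7,-21.3,-0.4,0,-0.2,32.1,-1],[2.7,-21.3,-0.4,0,-0.2,32.1,-1],[2.7,-21.3,-0.4,0,-0.2,32.1,-1],[2.7,-21.3,-0.4,0,-0.2,32.1,-1]]])

```text
time: 35.2
position: [0.5266, -0.2976, 0.1534]
ee_rot: [[-0.993, 0.12, 0.003], [0.12, 0.993, 0.001], [-0.003, 0.002, -1.0]]
wrist_force: [0.3, 0.3, -0.8]
width: 0.0301
finger_force: 59.6
```

```bash
python3 - <<'E'
from h import *
s=status.get_state(); print(s['time'],s['position'],s['qvel'].round(3),s['width'])
place(.029,0,.0065)
E
```

```text
35.2 [ 0.52664965 -0.29762903  0.15341503] [-0.003  0.003 -0.002  0.     0.     0.001] 0.030084470935486992
move [ 0.16  0.06 14.69] [0.09 0.17 0.  ]
```

Request:
drive_tool(rows=[[[0.1,0.05,4,0,0.2,0,-1],[0.1,0.05,8,0,0.2,0,-1],[0.1,0.05,11,0,0.2,0,-1],[0.1,0.05,12.5,0,0.2,0,-1],[0.1,0.05,13.3,0,0.2,0,-1],[0.1,0.05,13.8,0,0.2,0,-1],[0.1,0.05,13.8,0,0.2,0,-1],[0.1,0.05,13.8,0,0.2,0,-1],[0.1,0.05,13.8,0,0.2,0,-1],[0.1,0.05,13.8,0,0.2,0,-1]]])

```text
time: 36.2
position: [0.5267, -0.2974, 0.0163]
ee_rot: [[-0.993, 0.12, 0.001], [0.12, 0.993, 0.001], [-0.001, 0.001, -1.0]]
wrist_force: [0.3, -0.2, -0.4]
width: 0.0304
finger_force: 59.6
```

```bash
python3 - <<'E'
from h import *
s=status.get_state(); print(s['time'],s['position'],s['qvel'].round(3),s['width'])
place(.029,0,.0065)
E
```

```text
36.2 [ 0.52665475 -0.2973923   0.01634679] [-0.001  0.006  0.004  0.    -0.     0.001] 0.03036440301113967
move [0.12 0.05 0.98] [ 0.04  0.05 -0.01]
```

Request:
drive_tool(rows=[[[0.08,0,0.3,0,0,0,-1],[0.08,0,0.6,0,0,0,-1],[0.08,0,0.8,0,0,0,-1],[0.08,0,0.8,0,0,0,-1],[0.08,0,0.8,0,0,0,-1],[0.08,0,0.8,0,0,0,-1],[0.08,0,0.8,0,0,0,-1]]])

```text
time: 36.9
position: [0.5253, -0.2969, 0.0073]
ee_rot: [[-0.993, 0.12, -0.0], [0.12, 0.993, 0.002], [0.001, 0.002, -1.0]]
wrist_force: [1.0, 0.2, -0.1]
width: 0.0299
finger_force: 59.6
```

Request:
drive_tool(rows=[[[0,0,0.1,0,0,0,-1],[0,0,0.12,0,0,0,-1],[0,0,0.12,0,0,0,-1],[0,0,0.12,0,0,0,-0.1],[0,0,0.12,0,0,0,0.05],[0,0,0.12,0,0,0,0.05],[0,0,0.12,0,0,0,0.05],[0,0,-2,0,0,0,0.05],[0,0,-6,0,0,0,0.05],[0,0,-11,0,0,0,0.05],[0,0,-15,0,0,0,0.05],[0,0,-15,0,0,0,0.05],[0,0,-15,0,0,0,0.05],[0,0,-15,0,0,0,0.05]]])

```text
time: 38.3
position: [0.5244, -0.2964, 0.1555]
ee_rot: [[-0.993, 0.12, -0.003], [0.12, 0.993, 0.004], [0.003, 0.003, -1.0]]
wrist_force: [-1.2, 0.4, 0.2]
width: 0.0447
finger_force: 0.0
```

```bash
python3 - <<'E'
from h import *
go([.6075,.1075,.15],Rt(90+19.9))
E
```

```text
move [-3.39 41.09  0.67] [  0.23  -0.14 -26.81]
```

Request:
drive_tool(rows=[[[-3.4,41.1,0.5,0.2,-0.1,-26.8,0.1],[-3.4,41.1,0.5,0.2,-0.1,-26.8,0.1],[-3.4,41.1,0.5,0.2,-0.1,-26.8,0.1],[-3.4,41.1,0.5,0.2,-0.1,-26.8,0.1],[-3.4,41.1,0.5,0.2,-0.1,-26.8,0.1],[-3.4,41.1,0.5,0.2,-0.1,-26.8,0.1],[-3.4,41.1,0.5,0.2,-0.1,-26.8,0.1],[-3.4,41.1,0.5,0.2,-0.1,-26.8,0.1],[-3.4,41.1,0.5,0.2,-0.1,-26.8,0.1],[-3.4,41.1,0.5,0.2,-0.1,-26.8,0.1],[-3.4,41.1,0.5,0.2,-0.1,-26.8,0.1],[-3.4,41.1,0.5,0.2,-0.1,-26.8,0.1],[-3.4,41.1,0.5,0.2,-0.1,-26.8,0.1],[-3.4,41.1,0.5,0.2,-0.1,-26.8,0.1],[-3.4,41.1,0.5,0.2,-0.1,-26.8,0.1],[-3.4,41.1,0.5,0.2,-0.1,-26.8,0.1]]])

```text
time: 39.9
position: [0.6086, 0.1064, 0.1531]
ee_rot: [[-0.941, -0.34, 0.002], [-0.34, 0.941, -0.002], [-0.001, -0.002, -1.0]]
wrist_force: [0.5, -0.3, 0.2]
width: 0.047
finger_force: 0.0
```

```bash
python3 - <<'E'
from h import *
s=status.get_state(); print(s['time'],s['position'],s['qvel'].round(3))
f=grab('wrist'); x,y,a=fit(f,(262,130,378,325),.0085); print(f['img'][270,320]); go([x,y,-.0015],Rt(90+a))
E
```

```text
39.9 [0.60859433 0.10640201 0.15305026] [ 0.004  0.003 -0.     0.001  0.001  0.001]
fit n 5699 ctr 607.9 108.5 mean [605.7 107.6   9.6] size 94.9 32.1 yaw 19.7
[132 163 187]
move [1.000e-02 2.300e-01 1.545e+01] [-0.12  0.07  0.17]
```

Request:
drive_tool(rows=[[[0,0.2,5,0,0,0.2,0.1],[0,0.2,9,0,0,0.2,0.1],[0,0.2,12,0,0,0.2,0.1],[0,0.2,14,0,0,0.2,0.1],[0,0.2,15.35,0,0,0.2,0.1],[0,0.2,15.35,0,0,0.2,0.1],[0,0.2,15.35,0,0,0.2,0.1],[0,0.2,15.35,0,0,0.2,0.1],[0,0.2,15.35,0,0,0.2,-1],[0,0.2,15.35,0,0,0.2,-1],[0,0.2,15.35,0,0,0.2,-1],[0,0.2,15.35,0,0,0.2,-1],[0,0.2,15.35,0,0,0.2,-1]]])

```text
time: 41.25
position: [0.6087, 0.1085, 0.0003]
ee_rot: [[-0.942, -0.337, 0.003], [-0.337, 0.942, -0.002], [-0.002, -0.002, -1.0]]
wrist_force: [-1.2, 1.1, 5.0]
width: 0.0304
finger_force: 61.6
```

Request:
drive_tool(rows=[[[0,0,-2,0,0,0,-1],[0,0,-6,0,0,0,-1],[0,0,-11,0,0,0,-1],[0,0,-15,0,0,0,-1],[0,0,-15,0,0,0,-1],[0,0,-15,0,0,0,-1],[0,0,-15,0,0,0,-1],[0,0,-15,0,0,0,-1]]])

```text
time: 42.05
position: [0.6062, 0.1087, 0.1464]
ee_rot: [[-0.942, -0.337, -0.004], [-0.337, 0.942, -0.002], [0.004, -0.0, -1.0]]
wrist_force: [-0.3, 0.6, -0.3]
width: 0.0296
finger_force: 60.9
```

```bash
python3 - <<'E'
from h import *
s=status.get_state(); print(s['time'],s['position'],s['qvel'].round(3),s['width'])
held(); place(.087,0,.15)
E
```

```text
42.05 [0.60615631 0.10866569 0.14635038] [ 0.    -0.001 -0.009 -0.001 -0.001  0.002] 0.02959994282420019
held n 9826 x max/99.5% 48.2 48.1 y [-14.8  16.3] z [-10.3  -9.2  -8. ]
(30.113658905029297, 0.7434778213500977) 32.16233825683594 36.22172164916992 89.9954833984375
move [ 18.67 -30.26  -0.25] [-0.07 -0.19 26.59]
```

Request:
drive_tool(rows=[[[18.7,-30.3,-0.3,0,-0.2,26.6,-1],[18.7,-30.3,-0.3,0,-0.2,26.6,-1],[18.7,-30.3,-0.3,0,-0.2,26.6,-1],[18.7,-30.3,-0.3,0,-0.2,26.6,-1],[18.7,-30.3,-0.3,0,-0.2,26.6,-1],[18.7,-30.3,-0.3,0,-0.2,26.6,-1],[18.7,-30.3,-0.3,0,-0.2,26.6,-1],[18.7,-30.3,-0.3,0,-0.2,26.6,-1],[18.7,-30.3,-0.3,0,-0.2,26.6,-1],[18.7,-30.3,-0.3,0,-0.2,26.6,-1],[18.7,-30.3,-0.3,0,-0.2,26.6,-1],[18.7,-30.3,-0.3,0,-0.2,26.6,-1],[18.7,-30.3,-0.3,0,-0.2,26.6,-1],[18.7,-30.3,-0.3,0,-0.2,26.6,-1],[18.7,-30.3,-0.3,0,-0.2,26.6,-1],[18.7,-30.3,-0.3,0,-0.2,26.6,-1]]])

```text
time: 43.7
position: [0.534, -0.2394, 0.1529]
ee_rot: [[-0.993, 0.12, 0.005], [0.12, 0.993, -0.001], [-0.005, -0.001, -1.0]]
wrist_force: [-0.5, 0.4, -0.5]
width: 0.0298
finger_force: 60.9
```

```bash
python3 - <<'E'
from h import *
s=status.get_state(); print(s['time'],s['position'],s['qvel'].round(3),s['width'])
place(.087,.0005,.0065)
E
```

```text
43.7 [ 0.53397089 -0.23944092  0.15288752] [-0.003  0.002 -0.001 -0.    -0.     0.   ] 0.02982815794836178
move [ 0.17  0.02 14.64] [-0.03  0.3   0.01]
```

Request:
drive_tool(rows=[[[0.1,0,4,0,0.3,0,-1],[0.1,0,8,0,0.3,0,-1],[0.1,0,11,0,0.3,0,-1],[0.1,0,12.5,0,0.3,0,-1],[0.1,0,13.3,0,0.3,0,-1],[0.1,0,13.8,0,0.3,0,-1],[0.1,0,13.8,0,0.3,0,-1],[0.1,0,13.8,0,0.3,0,-1],[0.1,0,13.8,0,0.3,0,-1],[0.1,0,13.8,0,0.3,0,-1]]])

```text
time: 44.7
position: [0.5342, -0.24, 0.0158]
ee_rot: [[-0.993, 0.12, 0.001], [0.12, 0.993, -0.002], [-0.002, -0.001, -1.0]]
wrist_force: [-0.2, 0.1, -0.8]
width: 0.0299
finger_force: 60.9
```

```bash
python3 - <<'E'
from h import *
s=status.get_state(); print(s['time'],s['position'],s['qvel'].round(3),s['width'])
place(.087,.0005,.0065)
E
```

```text
44.7 [ 0.53421566 -0.23997596  0.01584602] [-0.001  0.003  0.007 -0.    -0.     0.   ] 0.02987583680341645
move [0.13 0.07 0.93] [-0.08  0.09 -0.  ]
```

Request:
drive_tool(rows=[[[0.1,0.03,0.3,0,0,0,-1],[0.1,0.03,0.6,0,0,0,-1],[0.1,0.03,0.75,0,0,0,-1],[0.1,0.03,0.75,0,0,0,-1],[0.1,0.03,0.75,0,0,0,-1],[0.1,0.03,0.75,0,0,0,-1],[0.1,0.03,0.75,0,0,0,-1]]])

```text
time: 45.4
position: [0.5327, -0.2392, 0.0074]
ee_rot: [[-0.993, 0.12, -0.0], [0.12, 0.993, -0.001], [-0.0, -0.001, -1.0]]
wrist_force: [-0.1, -0.1, -0.2]
width: 0.0302
finger_force: 60.9
```

Request:
drive_tool(rows=[[[0,0,0.1,0,0,0,-1],[0,0,0.12,0,0,0,-1],[0,0,0.12,0,0,0,-1],[0,0,0.12,0,0,0,-0.1],[0,0,0.12,0,0,0,0.05],[0,0,0.12,0,0,0,0.05],[0,0,0.12,0,0,0,0.05],[0,0,-2,0,0,0,0.05],[0,0,-6,0,0,0,0.05],[0,0,-11,0,0,0,0.05],[0,0,-15,0,0,0,0.05],[0,-6,-15,0,0,0,0.05],[0,-9,-15,0,0,0,0.05],[0,-9,-15,0,0,0,0.05],[0,-9,-15,0,0,0,0.05],[0,-9,-15,0,0,0,0.05],[0,-9,-15,0,0,0,0.05]]])

```text
time: 47.1
position: [0.5219, -0.3271, 0.1568]
ee_rot: [[-0.993, 0.119, -0.001], [0.119, 0.993, 0.0], [0.001, 0.0, -1.0]]
wrist_force: [-0.3, -0.2, -0.0]
width: 0.0448
finger_force: 0.0
```

```bash
python3 - <<'E'
from h import *
f=grab('wrist'); s=status.get_state(); print(s['time'],s['position'],s['qvel'].round(3))
np.savez('pics/w11.npz',**f); save('w11',cv2.resize(f['img'][100:325,130:560],(800,419),interpolation=cv2.INTER_CUBIC))
f=grab('top'); P=cloud(f); I=f['img'].astype(int)
m=(I[...,0]>120)&(I[...,1]<60)&(I[...,2]<60); m[:200]=0;m[300:]=0;m[:,:140]=0;m[:,280:]=0
print('sleeve',np.median(P[m],0)); save('t11',cv2.resize(f['img'][160:320,150:420],None,fx=2,fy=2))
E
```

```text
47.15 [ 0.52196688 -0.32716714  0.15699732] [-0.002 -0.    -0.005 -0.    -0.001  0.   ]
sleeve [0.54797535 0.31588108 0.13009351]
```

View pics/w11.png

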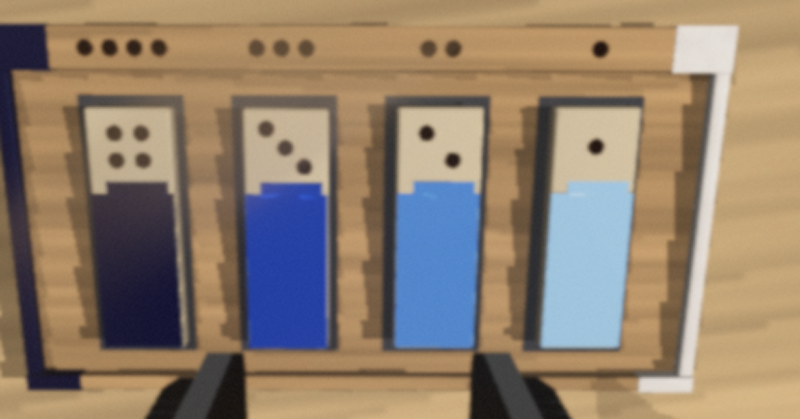

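All four tiles lie in order with the dots matching. I'll check the centring from the corners read off this crop.

```bash
python3 - <<'E'
from h import *
f=dict(np.load('pics/w11.npz')); c=lambda L:[(130+x/1.8605-.3,100+y/1.862-.3) for x,y in L]
for y,L in((-.087,[(84,107),(172,107),(181,347),(101,348)]),(-.029,[(243,108),(329,108),(326,348),(246,349)]),(.029,[(397,107),(485,107),(476,348),(394,348)]),(.087,[(554,107),(641,107),(621,348),(541,349)])):
    tilefix(*corners(f,c(L),.0155),y)
P4=[(79,96),(183,96),(196,348),(102,348)]; P1=[(540,97),(643,98),(621,349),(524,349)]
tilefix(*corners(f,c([(234,96),(337,96),(336,349),(240,349)]),.0065,.103,.04),-.029)
tilefix(*corners(f,c([(386,97),(490,97),(482,349),(385,349)]),.0065,.103,.04),.029)
E
```

```text
corners [ 511.1 -411.3] -7.98 0.9
tray err mm [-0.6  0.5] yaw -1.08
corners [ 518.3 -353.9] -8.03 0.9
tray err mm [-0.3  0.4] yaw -1.13
corners [ 524.9 -296.1] -6.63 0.4
tray err mm [-0.7  0.6] yaw 0.27
corners [ 531.9 -238.6] -6.11 0.3
tray err mm [-0.7  0.4] yaw 0.79
corners [ 518.2 -354.4] -7.53 0.8
tray err mm [-0.4 -0.1] yaw -0.63
corners [ 525.4 -296.1] -6.34 0.8
tray err mm [-0.3  0.6] yaw 0.56
```

All tiles are centred within 1 mm and square within about 1°. The bar is still up and the arm is clear, so I'm handing in.

```bash
python3 -c "
from h import *
print(order.sign_off())"
```

```text
the job is handed in; nothing more can be done
None
```

The four blue-on-buff tiles lie glaze up on their felt pads, palest at the white end to darkest at the dark blue end, each within about 1 mm of centre and 1° of square. The clamp bar was lifted before the jig tile was slid out, I never reached for the green tile, the red-clay tile or the stone, and the job was handed in at about 47 s.

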